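Line up the optics beside the sorter

TASK

First turn the laser attenuator dial down to its zero tick. Then take the straightedge off the black plate, lay it on the bench flush against and centred on the two bright metal pads of the plate's edge, and stand every optic mount upright on the bench with the side of its foot flush against the straightedge and its optic looking along it, anywhere along its length. When all stand in line, lay the straightedge back flat on top of the plate, roughly in the middle and clear of the pads, leaving the mounts in line, and only then turn the dial up until its pointer is at the brass clip; leave the jar, the screwdriver and the collar alone.

Things in the scene. Friction and masses are not known exactly. Their poses are not given: they have to be found in the camera images.
- dial (a joint): laser attenuator dial, rad: 0 with the white pointer at the long zero tick (a hard stop is there), growing as the dial is turned clockwise seen from above, to 3.0; it stays where it is left (friction about 0.05 N m)
- dial_grip (a point): on the dial's vertical axis, about 85 mm over the bench. The dial is a grey disc (radius 30 mm, top 64 mm over the bench) with an upright grip bar across it, 56 mm long, 12 mm thick, from 64 to 92 mm over the bench. Own x lies along the bar towards the white pointer, own z up; so x turns with the dial
- attenuator: fixed grey box 150 x 150 x 50 mm carrying the dial at the centre of its top; origin on the bench under the dial's axis; own x points from the axis to the long white zero tick of the black scale disc (further ticks follow clockwise every 30 degrees)
- marker: fixed brass clip 16 x 5 x 6 mm on the scale's rim, 42 to 58 mm from the dial axis, top 58 mm over the bench; origin on the dial's axis, own x points from the axis to the clip: the working setting, where the pointer must end, 0.9 to 2.4 rad clockwise of the zero tick
- plate: fixed black breadboard plate, 160 mm (x) x 360 mm (y) x 16 mm high, with two bright metal pads (50 mm wide in y, centred at y -100 and +100 mm, 16 mm high) standing 12 mm out of its robot-side edge. Origin on the bench midway between the pads, in the plane of their faces: the pad faces are at own x = 0, looking to -x; the plate covers own x 12 to 172 mm, y -180 to 180 mm
- straightedge: loose aluminium straightedge, 0.32 kg: bar 300 mm (own y) x 24 mm (own x) x 16 mm high, with a lifting rib on top at its middle, 50 mm (y) x 12 mm (x), from 16 to 44 mm above the underside. Origin at the centre of the underside, z up. It starts lying on the plate. Laid flush on the bench against the pads its origin is at plate x = -12 mm
- mount1: black optic mount with a round lens in a brass ring, about 0.16 kg (may be absent): square foot 44 x 44 x 12 mm, on it a centred upright 36 mm (own x) x 12 mm (own y) up to 58 mm. The optic looks along own y; the foot's side faces are at own x = +-22 mm. Origin at the centre of the underside, z up. Either way round will do. In line its origin is at plate x = -46 mm
- mount2: black optic mount with a steel disc with a pinhole, about 0.16 kg (may be absent): square foot 44 x 44 x 12 mm, on it a centred upright 36 mm (own x) x 12 mm (own y) up to 58 mm. The optic looks along own y; the foot's side faces are at own x = +-22 mm. Origin at the centre of the underside, z up. Either way round will do. In line its origin is at plate x = -46 mm
- mount3: black optic mount with a square glass filter, about 0.16 kg (may be absent): square foot 44 x 44 x 12 mm, on it a centred upright 36 mm (own x) x 12 mm (own y) up to 58 mm. The optic looks along own y; the foot's side faces are at own x = +-22 mm. Origin at the centre of the underside, z up. Either way round will do. In line its origin is at plate x = -46 mm
- mount4: black optic mount with a brass disc with a slit, about 0.16 kg (may be absent): square foot 44 x 44 x 12 mm, on it a centred upright 36 mm (own x) x 12 mm (own y) up to 58 mm. The optic looks along own y; the foot's side faces are at own x = +-22 mm. Origin at the centre of the underside, z up. Either way round will do. In line its origin is at plate x = -46 mm
- vial: amber glass jar with black cap, 44 mm wide, 85 mm high, bystander; origin at its underside
- driver: screwdriver 160 mm long, lying, bystander
- collar: brass thumb collar, 44 mm wide, 34 mm high, bystander; origin at its underside
Mind the look-alikes: they are no part of the job. Leave any purple or red look-alike of the mount3 alone.

How it is judged (in metres and radians):
On the way, in this order (a step that is already met when the one before it is completed fails the run):
1. the dial is at its zero tick (value of joint dial below 0.1 rad), for 0.2 s.
2. the straightedge lies on the bench flush against both pads, the dial still at zero (value of joint dial below 0.1 rad and x of straightedge in the frame of plate between -0.015 and -0.009 m and y of straightedge in the frame of plate between -0.04 and 0.04 m and angle between the x axis of straightedge and the x axis of plate, either way round below 0.02 rad and height (world z) of straightedge below 0.004 m), for 0.2 s.
3. every mount stands flush against the straightedge, which is still flush against the pads, the dial still at zero (all of step 2 and x of mount1 in the frame of plate between -0.05 and -0.0425 m and y of mount1 in the frame of plate between -0.175 and 0.175 m and angle between the x axis of each of mount1, mount2, mount3, mount4 and the x axis of plate, either way round below 0.07 rad and angle between each of mount1, mount2, mount3, mount4's own z axis and vertical below 0.05 rad and height (world z) of each of mount1, mount2, mount3, mount4 below 0.004 m and linear speed of each of mount1, mount2, mount3, mount4 below 0.02 m/s and x of mount2 in the frame of plate between -0.05 and -0.0425 m and y of mount2 in the frame of plate between -0.175 and 0.175 m and x of mount3 in the frame of plate between -0.05 and -0.0425 m and y of mount3 in the frame of plate between -0.175 and 0.175 m and x of mount4 in the frame of plate between -0.05 and -0.0425 m and y of mount4 in the frame of plate between -0.175 and 0.175 m), for 0.2 s.
4. the straightedge is back on top of the plate, the dial still at zero (value of joint dial below 0.1 rad and x of straightedge in the frame of plate between 0.03 and 0.15 m and y of straightedge in the frame of plate between -0.1 and 0.1 m and height (world z) of straightedge between 0.013 and 0.02 m and angle between straightedge's own z axis and vertical below 0.05 rad and linear speed of straightedge below 0.02 m/s), for 0.2 s.
5. the dial's pointer is at the brass clip (angle between the x axis of dial_grip and the x axis of marker, either way round below 0.1 rad and value of joint dial above 0.4 rad), for 0.2 s.
At the end, for the whole second after the job is handed in: every mount stands upright on the bench in line (foot within 4 mm of where the straightedge's face was, 0.07 rad), the straightedge lies flat on the plate, its origin 30 to 150 mm behind the pad faces, within 100 mm of the middle, the pointer is within 0.1 rad of the clip; all released, at rest (all of step 5 and x of mount1 in the frame of plate between -0.05 and -0.0425 m and y of mount1 in the frame of plate between -0.175 and 0.175 m and angle between the x axis of each of mount1, mount2, mount3, mount4 and the x axis of plate, either way round below 0.07 rad and angle between each of mount1, mount2, mount3, mount4, straightedge's own z axis and vertical below 0.05 rad and height (world z) of each of mount1, mount2, mount3, mount4 below 0.004 m and linear speed of each of mount1, mount2, mount3, mount4, straightedge below 0.02 m/s and x of mount2 in the frame of plate between -0.05 and -0.0425 m and y of mount2 in the frame of plate between -0.175 and 0.175 m and x of mount3 in the frame of plate between -0.05 and -0.0425 m and y of mount3 in the frame of plate between -0.175 and 0.175 m and x of mount4 in the frame of plate between -0.05 and -0.0425 m and y of mount4 in the frame of plate between -0.175 and 0.175 m and x of straightedge in the frame of plate between 0.03 and 0.15 m and y of straightedge in the frame of plate between -0.1 and 0.1 m and height (world z) of straightedge between 0.013 and 0.02 m); the robot touches nothing.
It fails at once if a bystander (jar, screwdriver, collar) moved more than 25 mm (distance of any of vial, driver, collar from where it was at the start of the episode above 0.025 m).
Of mount1, mount2, mount3, mount4 only 3 to 4 are there at a start; the rules pass over those that are not, and their reading is None.
At some moment in a run one of mount1, mount2, mount3, mount4 may be knocked a few centimetres aside while the robot is not near it.
Once in a run the grip may slacken for a moment while it holds something.
It also fails if it takes over 210 s, if anything falls off the work surface, if the arm or the gripper's body presses on something with over 40 N, if the wrist force passes 120 N, or if a joint passes its speed limit or range.

ROBOT

A 6-joint arm with a two-finger parallel gripper is mounted at the origin on the work surface. World frame = base frame: x ahead of the robot, y to its left, z up, the work surface at z = 0. Lengths are in mm, angles in rad, forces in N, time in s.
With the tool pointing down it reaches from about 375 to 825 mm from the base axis. Payload 5.5 kg.
Tool frame: the origin (TCP) lies between the finger pads; the fingertips stand robot.tip_reach ahead of it and the grasp point (between the pads) lies 5 mm behind it (robot.tip_reach is the distance from the TCP to the fingertips, in mm); z points along the fingers, y is the direction in which the jaws open and shut (so a half turn about z gives the same grasp; the last joint's range is limited). The gripper opens to 85 mm and grips with 20 to 120 N. Pads are 22 mm wide; open, the fingers measure 114 mm over their backs; the gripper's body (76 mm by 85 mm) begins 54 mm behind the grasp point. The pads swing forward as they close: fully open they stand 13 mm farther back than shut.
Start: joints at [0, 0.314, -0.047, 1.21, 0, 1.571], TCP at [599.996, -0, 245.299] pointing down, gripper open.
Joint ranges: [-2.67, 2.67], [-0.69, 1.73], [-1.03, 1.25], [-2.08, 2.16], [-1.42, 1.45], [-3.14, 3.14]. Speed limits (rad/s): [2.39, 2.39, 3.01, 3.14, 3.14, 3.14].

INTERFACE

Orientations are given as a rotation vector (axis times angle).
In Python, from station import robot, cams gives the robot as it stands.
- The arm moves only by the tool step_arm, never from a script. Its argument "deltas" is one flat list of numbers, 7 for each row, row after row: the turn, a rotation vector about the tool's x, y, z in degrees, then the shift along the tool's x, y, z in m, then the closure in counts, from 0 (fully open) to 255 (shut). In form: [wx, wy, wz, dx, dy, dz, hand, wx, wy, wz, dx, dy, dz, hand, ...]. A call has 1 to 10 rows; each row is the pose to reach, as a shift and turn from the pose measured when the call began, along the tool's axes at that moment; what a row does not reach only later rows make up. A row lasts 1/12 s, in which the tool goes at most 41.7 mm and 7.16 degrees, less where a joint would pass 70% of its speed; a pose out of reach is approached as far as the arm can. A call with a gripper value outside its range is refused whole. The fingers move at their own pace and stop on an object; the grip force is fixed at half the most. Time passes only in rows, so rows that repeat a pose let the fingers close. It gives the time, the measured TCP pose, the force and the opening at its end, in the units of the state.
- robot.observe(): the state, without advancing time (a new reading comes with each control period).
- cams.snapshot(name): name is "scene" or "side" or "wrist"; returns a dict with "frame" (420x560x3 uint8, red, green, blue), "vertical_fov" (degrees; the focal length in pixels is half the picture's height over the tangent of half this angle, whatever the lens; pixels are square), "cx", "cy" (the principal point, pixels), "world_from_camera" (4x4, takes a point from camera to world coordinates); the wrist camera has in their place "mount" (4x4, takes a point from camera to tool coordinates, whose origin is the TCP and whose axes are the flange's). Camera axes: x right, y up, looking along -z (the intrinsics and any distortion apply to the point x, -y, -z); pixel columns grow to the right and rows downward; lengths in mm; the calibration is good to about 2 mm. A picture is of the moment at which its call begins: read the wrist's pose just before it. There is no depth.
- robot.sign_off(): hands the job in, once; it reports no verdict.
The state is a dict: "t": time; "q": joint angles; "qd": joint speeds; "effort": joint torques, N m; "tool_pos": TCP position; "ee_rot": TCP orientation; "wrist_force": force on the tool from outside, world axes, zero at the start; "wrist_torque": the same for the moment, N m; "opening": finger opening in mm.
Only numpy, scipy, OpenCV 4.12 (cv2) and the standard library are available. Lean on these libraries where they do the work, as an engineer would, in place of code of your own. Each camera call takes 0.05 s, during which the arm holds its last target.

## Working session

There is one attempt and no reset: what is moved stays moved. The work goes in short steps, Python scripts to look and compute and a tool call to move; the robot and the scene stay as the last step left them, time stands still between calls to the robot, and variables do not carry over. Pictures are saved under pics/ and viewed, and the job is handed in when it is done.

Besides the shell and the picture viewer there is one more tool, called after ">>>" as name(argument=value, ...) on one line, values as JSON. step_arm: Moves the arm, as the interface text tells. Its arguments: {"type":"object","properties":{"deltas":{"type":"array"}},"required":["deltas"]}

```bash
ls; mkdir -p pics; cat > h.py <<'E'
import numpy as np, cv2
from station import robot, cams
from scipy.spatial.transform import Rotation as R
def snap(n,f=None):
    st=robot.observe(); s=cams.snapshot(n)
    if f: cv2.imwrite('pics/%s.png'%f, s['frame'][:,:,::-1])
    if n=='wrist':
        T=np.eye(4);T[:3,:3]=R.from_rotvec(st['ee_rot']).as_matrix();T[:3,3]=st['tool_pos']
        s['world_from_camera']=T@np.array(s['mount'])
    return s
E
python3 - <<'E'
from h import *
st=robot.observe(); print(st, robot.tip_reach)
for n in ['scene','side','wrist']:
    s=snap(n,n+'0'); print({k:(np.round(v,3).tolist() if k!='frame' else v.shape) for k,v in s.items()})
E
```

```text
pics
{'t': 0.0, 'q': array([ 8.79957359e-06,  3.14220529e-01, -4.80555116e-02,  1.21021118e+00,
       -2.27702553e-05,  1.57078606e+00]), 'qd': array([ 6.38465466e-04,  5.16725666e-04, -9.81968587e-07,  1.41613848e-04,
       -1.46258626e-04,  1.34255972e-03]), 'effort': array([ 1.69644722e-03, -5.39594257e+01,  3.39749372e+01,  1.94567809e-02,
        9.49871333e-05,  6.01428906e-05]), 'tool_pos': array([ 5.99452160e+02, -1.94097052e-03,  2.44448177e+02]), 'ee_rot': array([-2.22058581e+00, -2.22062819e+00,  1.90268659e-03]), 'wrist_force': array([-0.44029812,  0.26154022, -0.26961068]), 'wrist_torque': array([-0.02717251,  0.00416676, -0.05184219]), 'opening': 85.47235769873895} 14.0
{'frame': (420, 560, 3), 'vertical_fov': 47.6, 'cx': 289.349, 'cy': 211.569, 'world_from_camera': [[-0.76, -0.485, 0.433, 1029.355], [0.65, -0.578, 0.492, 515.835], [0.011, 0.656, 0.755, 923.974], [0.0, 0.0, 0.0, 1.0]]}
{'frame': (420, 560, 3), 'vertical_fov': 47.028, 'cx': 278.977, 'cy': 212.394, 'world_from_camera': [[0.901, 0.24, -0.362, 180.178], [-0.434, 0.45, -0.781, -841.479], [-0.025, 0.86, 0.509, 635.359], [0.0, 0.0, 0.0, 1.0]]}
{'frame': (420, 560, 3), 'vertical_fov': 66.251, 'cx': 277.249, 'cy': 217.139, 'mount': [[0.0, 0.954, 0.299, 76.274], [1.0, 0.0, -0.001, 0.182], [-0.001, 0.299, -0.954, -128.553], [0.0, 0.0, 0.0, 1.0]], 'world_from_camera': [[1.0, -0.0, 0.0, 599.896], [0.0, 0.954, 0.299, 76.267], [-0.0, -0.299, 0.954, 373.083], [0.0, 0.0, 0.0, 1.0]]}
```

View pics/scene0.png

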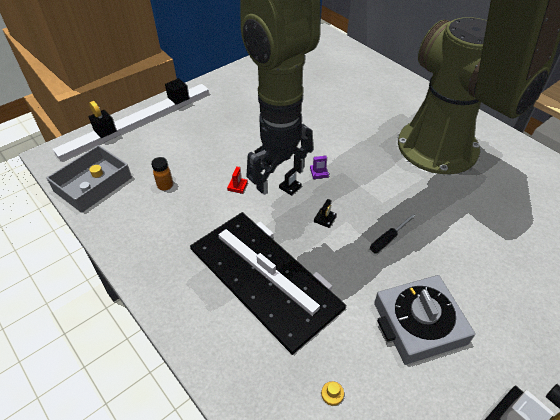

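View pics/side0.png

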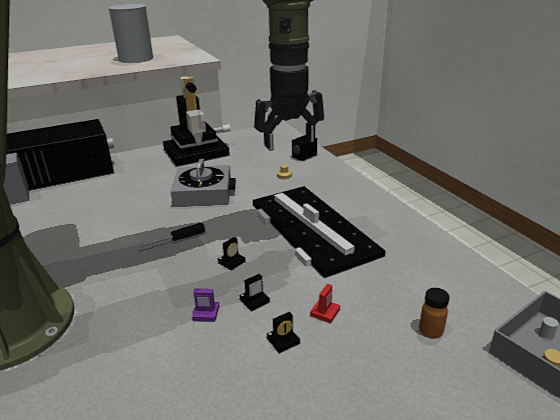

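View pics/wrist0.png

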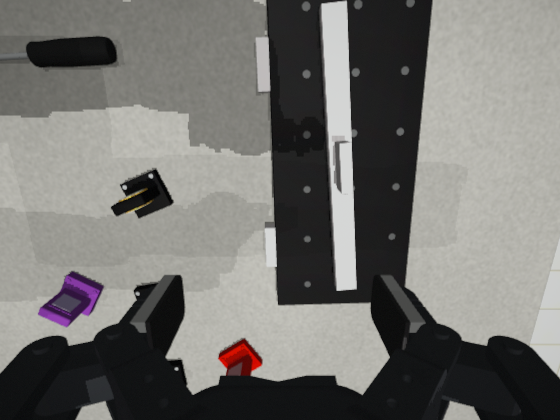

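```bash
cat >> h.py <<'E'
def ray(s,u,v):
    f=420/2/np.tan(np.radians(s['vertical_fov']/2)); T=np.array(s['world_from_camera'])
    d=T[:3,:3]@np.array([(u-s['cx'])/f,-(v-s['cy'])/f,-1.0]); return T[:3,3],d
def onz(s,u,v,z):
    o,d=ray(s,u,v); return (o+d*(z-o[2])/d[2])
def proj(s,p):
    f=420/2/np.tan(np.radians(s['vertical_fov']/2)); T=np.array(s['world_from_camera'])
    c=T[:3,:3].T@(np.asarray(p,float)-T[:3,3]); return np.array([s['cx']+f*c[0]/-c[2], s['cy']-f*c[1]/-c[2]])
def crop(s,f,x0,x1,y0,y1,k=4):
    im=s['frame'][y0:y1,x0:x1,::-1]; im=cv2.resize(im,None,fx=k,fy=k,interpolation=cv2.INTER_CUBIC); cv2.imwrite('pics/%s.png'%f,im)
E
python3 - <<'E'
from h import *
s=snap('scene');crop(s,'c1',370,480,270,370,6)
s=snap('side');crop(s,'c2',180,350,220,360,4)
crop(s,'c3',160,250,150,215,7)
s=snap('scene')
for p in [(236,185),(290,185),(325,215),(320,170),(265,262),(428,308),(385,238),(163,186),(333,395)]: print(p,onz(s,*p,0).round(0))
E
```

```text
(236, 185) [ 548. -251.    0.]
(290, 185) [ 436. -158.    0.]
(325, 215) [437. -19.   0.]
(320, 170) [ 334. -148.    0.]
(265, 262) [645.  -4.   0.]
(428, 308) [449. 322.   0.]
(385, 238) [375. 130.   0.]
(163, 186) [ 700. -374.    0.]
(333, 395) [740. 323.   0.]
```

View pics/c1.png

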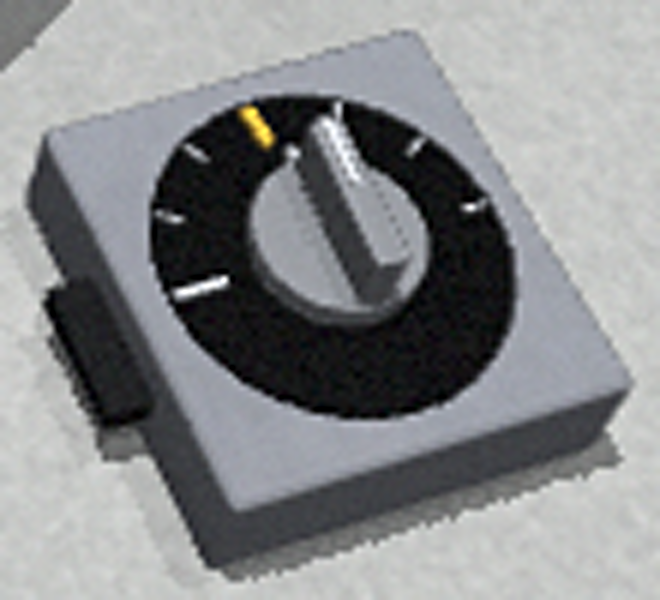

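View pics/c2.png

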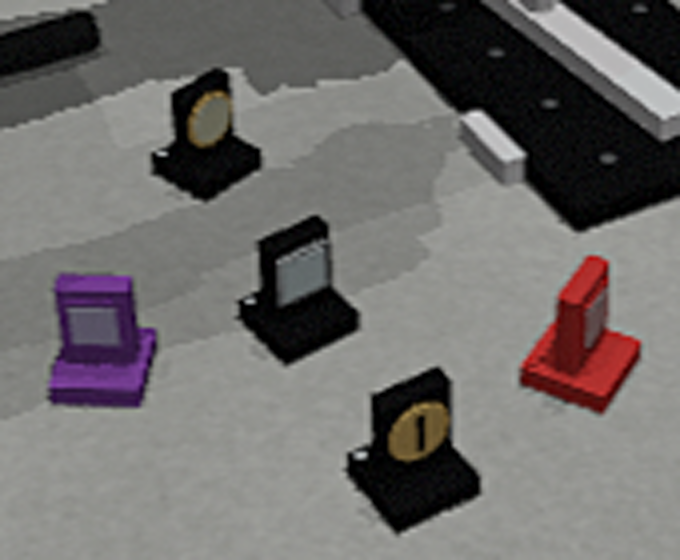

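View pics/c3.png

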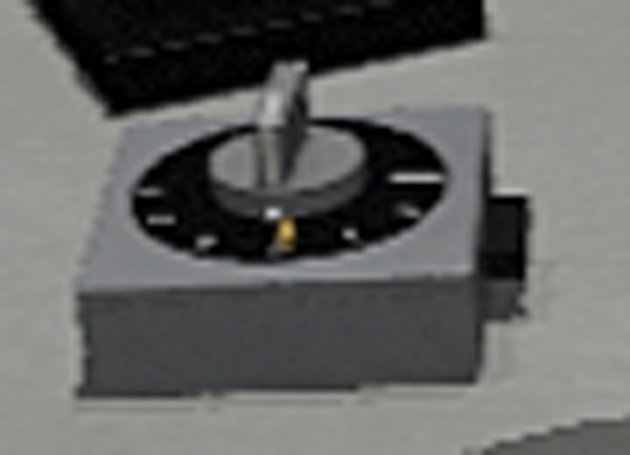

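```bash
python3 - <<'E'
from h import *
s=snap('scene')
c=lambda x,y:(370+x/6,270+y/6)
P=[onz(s,*c(*p),50) for p in [(50,132),(410,32),(630,382),(238,510)]]
print(np.round(P,1), 'ctr',np.mean(P,0), [np.linalg.norm(P[i]-P[i-1]) for i in range(4)])
C=np.mean(P,0)
for n,p,z in [('zero',(200,288),50),('30',(170,216),50),('60',(197,152),50),('clip',(256,126),58),('120',(338,108),50),('150',(417,147),50),('180',(475,208),50),('ptr',(291,153),64)]:
    d=onz(s,*c(*p),z)-C; print(n,np.degrees(np.arctan2(d[1],d[0])),np.hypot(*d[:2]))
s=snap('side'); c=lambda x,y:(160+x/7,150+y/7)
P=[onz(s,*c(*p),50) for p in [(125,112),(485,108),(475,275),(80,290)]]
print(np.round(P,1), 'ctr',np.mean(P,0), [np.linalg.norm(P[i]-P[i-1]) for i in range(4)])
C=np.mean(P,0)
for n,p,z in [('zero',(415,178),50),('clip',(286,235),58),('ptr',(273,214),64)]:
    d=onz(s,*c(*p),z)-C; print(n,np.degrees(np.arctan2(d[1],d[0])),np.hypot(*d[:2]))
E
```

```text
[[530.4 239.3  50. ]
 [398.5 295.5  50. ]
 [454.  429.7  50. ]
 [588.7 374.2  50. ]] ctr [492.8583133  334.68108848  50.        ] [np.float64(146.93334503511178), np.float64(143.3754059422625), np.float64(145.14429683422296), np.float64(145.67543422703562)]
zero -25.08562476923176 48.62039958850528
30 -56.06316522024944 54.92471643480581
60 -86.08739285935619 56.42852064689865
clip -107.80276031235063 50.00130394635918
120 -143.79942598172613 60.27551257402165
150 -172.7382562337552 57.785364471041554
180 158.36124399298308 57.0734291987831
ptr -111.59491122778635 33.465622529528474
[[453.6 429.7  50. ]
 [585.8 361.6  50. ]
 [530.5 225.5  50. ]
 [396.2 284.5  50. ]] ctr [491.51242454 325.34406684  50.        ] [np.float64(156.07437040566685), np.float64(148.6961802880278), np.float64(146.90789076577673), np.float64(146.63653725238663)]
zero -13.765112928265403 48.25297705457146
clip -109.31987201327857 52.91685317997523
ptr -114.72923675811134 46.72165158467344
```

>>> step_arm(deltas=[7, 0, 0, 0.04, -0.012, 0, 0, 0, 0, 5, 0.08, -0.025, 0.01, 0, 0, 0, 8, 0.12, -0.038, 0.015, 0, 0, 0, 11, 0.16, -0.05, 0.02, 0, 0, 0, 14, 0.2, -0.064, 0.025, 0, 0, 0, 17, 0.24, -0.077, 0.03, 0, 0, 0, 20, 0.28, -0.09, 0.036, 0, 0, 0, 22, 0.31, -0.1, 0.042, 0, 0, 0, 22, 0.331, -0.107, 0.045, 0, 0, 0, 22, 0.331, -0.107, 0.045, 0])

```text
t: 1.23
tool_pos: [490.8, 335.0, 199.2]
ee_rot: [-2.598, -1.763, 0.002]
wrist_force: [0.3, 0.5, 0.6]
opening: 85.6
```

```bash
python3 - <<'E'
from h import *
st=robot.observe(); print(st['tool_pos'].round(1), R.from_rotvec(st['ee_rot']).as_matrix().round(3), st['q'].round(2))
s=snap('wrist','w1')
E
```

```text
[490.8 335.  199.2] [[ 0.37   0.929 -0.002]
 [ 0.929 -0.37   0.001]
 [ 0.    -0.002 -1.   ]] [ 0.6   0.32 -0.14  1.11  0.    2.55]
```

View pics/w1.png

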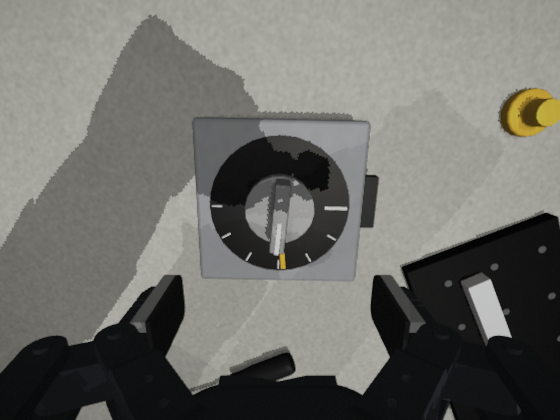

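```bash
python3 - <<'E'
from h import *
s=snap('wrist'); crop(s,'w1c',190,380,110,290,4)
st=robot.observe()
P=[onz(s,*p,50) for p in [(194,118),(369,122),(356,280),(203,277)]]
C=np.mean(P,0);print(np.round(P,1),C,[np.linalg.norm(P[i]-P[i-1]).round(1) for i in range(4)])
g=s['frame'].astype(int);m=((g.max(2)<60)).astype(np.uint8); 
for n,p,z in [('zero',(337,208),50),('180',(217,206),50),('clip',(282.5,261),58)]:
    q=onz(s,*p,z);d=q-C; print(n,q.round(1),np.degrees(np.arctan2(d[1],d[0])),np.hypot(*d[:2]))
E
```

```text
[[456.1 427.8  50. ]
 [589.4 371.1  50. ]
 [535.1 235.3  50. ]
 [399.4 293.1  50. ]] [495.03147774 331.82600199  50.        ] [np.float64(146.2), np.float64(144.8), np.float64(146.2), np.float64(147.4)]
zero [541.1 310.7  50. ] -24.643670726546578 50.73081747778463
180 [441.9 352.3  50. ] 158.8917870493307 56.95311306509451
clip [477.9 283.9  58. ] -109.69612178663479 50.900944960349754
```

View pics/w1c.png

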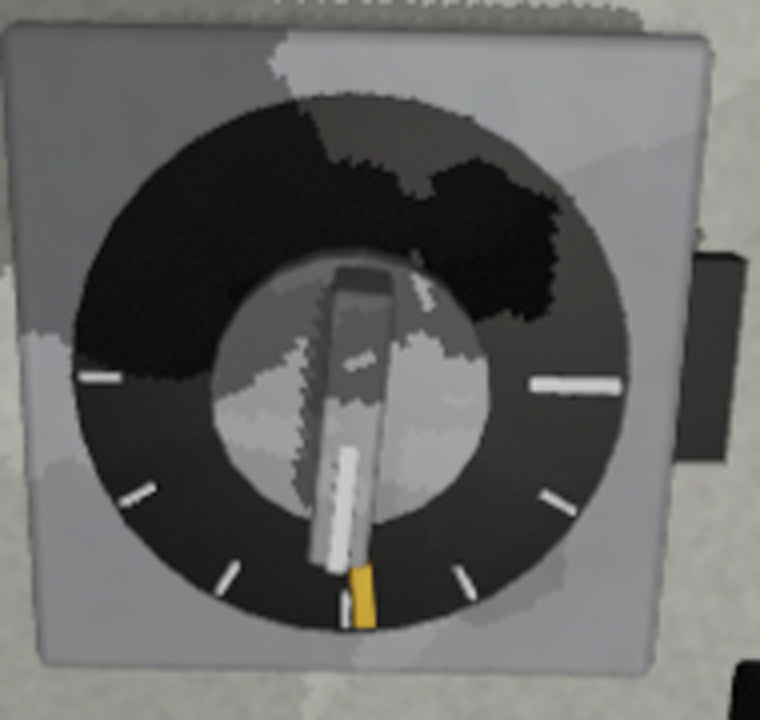

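```bash
python3 - <<'E'
from h import *
s=snap('wrist'); c=lambda x,y:(190+x/4,110+y/4)
a=onz(s,*c(363,292),92);b=onz(s,*c(339,567),92);print(a,b,(a+b)/2,np.linalg.norm(a-b),np.degrees(np.arctan2(*(b-a)[[1,0]])))
C=(a+b)/2
for n,p,z in [('zero',(576,385),50),('90',(346,610),50),('clip',(364,598),58),('180',(100,377),50)]:
    q=onz(s,*c(*p),z);d=q-C; print(n,np.degrees(np.arctan2(d[1],d[0])).round(1),np.hypot(*d[:2]).round(1))
st=robot.observe();Rm=R.from_rotvec(st['ee_rot']).as_matrix()
print(Rm.T@(np.array([494.5,332,82])-st['tool_pos']))
E
```

```text
[506.06971653 357.18974472  92.        ] [481.0892322  307.32829281  92.        ] [493.57947436 332.25901877  92.        ] 55.769068344073354 -116.61077479129395
zero -24.0 50.7
90 -112.9 57.2
clip -108.3 50.5
180 158.1 56.0
[  1.78368275   0.98959295 118.20023746]
```

>>> step_arm(deltas=[0, 0, 5, -0.0015, 0.0036, 0.04, 0, 0, 0, 5, -0.0015, 0.0036, 0.08, 0, 0, 0, 5, -0.0015, 0.0036, 0.105, 0, 0, 0, 5, -0.0015, 0.0036, 0.116, 0, 0, 0, 5, -0.0015, 0.0036, 0.118, 0, 0, 0, 5, -0.0015, 0.0036, 0.118, 150, 0, 0, 5, -0.0015, 0.0036, 0.118, 255, 0, 0, 5, -0.0015, 0.0036, 0.118, 255, 0, 0, 5, -0.0015, 0.0036, 0.118, 255, 0, 0, 5, -0.0015, 0.0036, 0.118, 255])

```text
t: 2.22
tool_pos: [496.5, 328.5, 83.6]
ee_rot: [2.678, 1.642, 0.003]
wrist_force: [-0.1, -0.3, 0.3]
opening: 25.4
```

>>> step_arm(deltas=[0, 0, 0, 0, 0, 0, 255, 0, 0, 0, 0, 0, 0, 255, 0, 0, 0, 0, 0, 0, 255])

```text
t: 2.47
tool_pos: [491.1, 331.1, 84.0]
ee_rot: [-2.667, -1.641, 0.005]
wrist_force: [-16.2, 7.4, 9.8]
opening: 10.7
```

>>> step_arm(deltas=[0, 0, 0, 0, 0, 0, 255, 0, 0, 0, 0, 0, 0, 255, 0, 0, 0, 0, 0, 0, 255])

```text
t: 2.72
tool_pos: [490.9, 331.3, 84.1]
ee_rot: [-2.667, -1.642, 0.006]
wrist_force: [-1.9, 1.0, -1.0]
opening: 10.8
```

>>> step_arm(deltas=[0, 0, -6, 0, 0, 0, 255, 0, 0, -12, 0, 0, 0, 255, 0, 0, -18, 0, 0, 0, 255, 0, 0, -24, 0, 0, 0, 255, 0, 0, -30, 0, 0, 0, 255, 0, 0, -30, 0, 0, 0, 255])

```text
t: 3.22
tool_pos: [492.3, 331.1, 84.2]
ee_rot: [-2.15, -2.279, -0.001]
wrist_force: [4.1, 0.4, -5.8]
opening: 10.8
```

>>> step_arm(deltas=[0, 0, -6, 0, 0, 0, 255, 0, 0, -12, 0, 0, 0, 255, 0, 0, -18, 0, 0, 0, 255, 0, 0, -24, 0, 0, 0, 255, 0, 0, -30, 0, 0, 0, 255, 0, 0, -30, 0, 0, 0, 255])

```text
t: 3.72
tool_pos: [493.8, 331.6, 84.2]
ee_rot: [-1.487, -2.76, -0.007]
wrist_force: [4.7, 3.4, -6.2]
opening: 10.6
```

>>> step_arm(deltas=[0, 0, -6, 0, 0, 0, 255, 0, 0, -12, 0, 0, 0, 255, 0, 0, -18, 0, 0, 0, 255, 0, 0, -24, 0, 0, 0, 255, 0, 0, -26, 0, 0, 0, 255, 0, 0, -26, 0, 0, 0, 255])

```text
t: 4.22
tool_pos: [494.7, 332.5, 84.2]
ee_rot: [-0.831, -3.025, -0.013]
wrist_force: [3.2, 3.6, -6.2]
opening: 10.9
```

```bash
python3 - <<'E'
from h import *
st=robot.observe(); M=R.from_rotvec(st['ee_rot']).as_matrix();print(np.degrees(np.arctan2(M[1,0],M[0,0])),st['wrist_force'],st['wrist_torque'],st['q'])
E
```

```text
149.2911535881329 [ 3.18945892  3.64341594 -6.20703493] [ 0.54341526 -0.88951022 -0.03255171] [ 0.58693833  0.41322555 -0.29011725  0.86438329  0.00906734  1.12294563]
```

>>> step_arm(deltas=[0, 0, -4, 0, 0, 0, 255, 0, 0, -7, 0, 0, 0, 255, 0, 0, -9, 0, 0, 0, 255, 0, 0, -9, 0, 0, 0, 255])

```text
t: 4.55
tool_pos: [494.9, 332.9, 84.1]
ee_rot: [-0.595, -3.08, -0.015]
wrist_force: [2.1, 3.4, -4.0]
opening: 11.0
```

```bash
python3 - <<'E'
from h import *
st=robot.observe(); M=R.from_rotvec(st['ee_rot']).as_matrix();print(np.degrees(np.arctan2(M[1,0],M[0,0])),st['wrist_force'],st['wrist_torque'],st['q'])
E
```

```text
158.12507396002334 [ 2.09484156  3.41851139 -4.03154183] [ 0.37697921 -0.33253422 -0.41714111] [ 0.58680146  0.41350824 -0.28974934  0.86391173  0.01001219  0.96863594]
```

>>> step_arm(deltas=[0, 0, 0, 0, 0, 0, 150, 0, 0, 0, 0, 0, 0, 0, 0, 0, 0, 0, 0, 0, 0, 0, 0, 0, 0, 0, 0, 0, 0, 0, 0, 0, 0, 0, 0, 0, 0, 0, 0, 0, -0.03, 0, 0, 0, 0, 0, 0, -0.07, 0, 0, 0, 0, 0, 0, -0.11, 0, 0, 0, 0, 0, 0, -0.12, 0, 0, 0, 0, 0, 0, -0.12, 0])

```text
t: 5.38
tool_pos: [497.6, 333.2, 208.8]
ee_rot: [0.596, 3.083, 0.024]
wrist_force: [0.3, 1.4, 0.8]
opening: 85.2
```

```bash
python3 - <<'E'
from h import *
st=robot.observe(); print(st['tool_pos'].round(1), st['q'].round(2))
s=snap('wrist','w2'); s=snap('side','s2');crop(s,'s2c',160,250,150,215,7)
E
```

```text
[497.6 333.2 208.8] [ 0.58  0.32 -0.13  1.12  0.01  0.97]
```

View pics/w2.png

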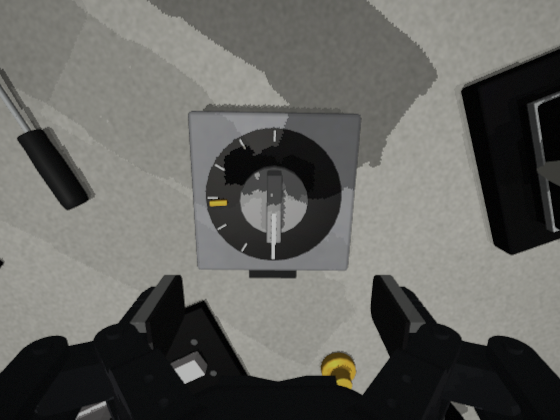

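```bash
python3 - <<'E'
from h import *
s=snap('wrist')
crop(s,'w2c',190,360,110,275,4)
st=robot.observe(); 
a=onz(s,274,172,92);b=onz(s,273,243,92);print(a,b,np.linalg.norm(a-b))
g=s['frame'].astype(int); m=((g[:,:,0]-g[:,:,2]>70)&(np.arange(560)[None]<300)&(np.arange(420)[:,None]<260)).astype(np.uint8)
ys,xs=np.nonzero(m);print(xs.mean(),ys.mean(),len(xs))
C=(a+b)/2
for n,p,z in [('zero',(273.3,250),50),('90',(212.5,198),50),('clip',(xs.mean(),ys.mean()),57),('180',(275,136),50)]:
    q=onz(s,*p,z);d=q-C; print(n,np.degrees(np.arctan2(d[1],d[0])).round(1),np.hypot(*d[:2]).round(1))
E
```

```text
[460.87336852 344.05531242  92.        ] [513.65008135 321.80516464  92.        ] 57.275217089158225
220.48039215686273 206.22549019607843 102
zero -22.4 52.5
90 -110.2 55.1
clip -103.0 47.7
180 156.6 52.7
```

View pics/w2c.png

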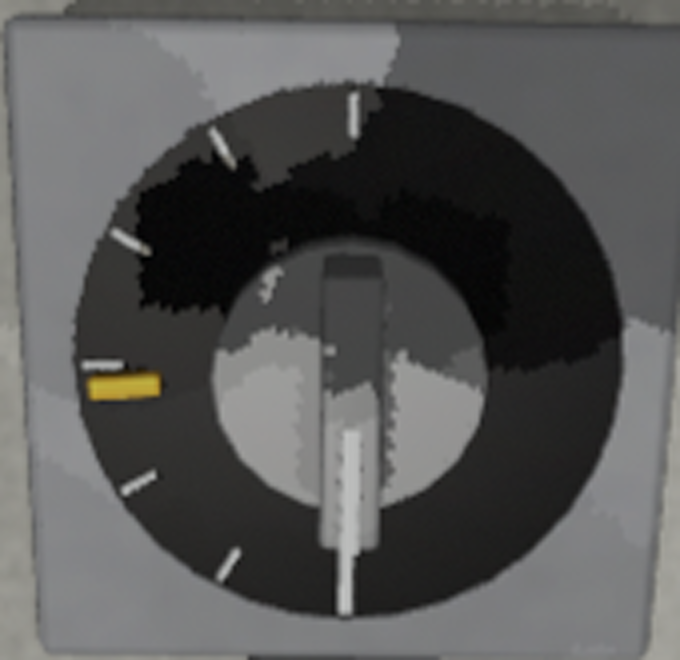

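```bash
python3 - <<'E'
import cv2
im=cv2.imread('pics/wrist0.png')
cv2.imwrite('pics/w0c.png',cv2.resize(im[0:310,240:440],None,fx=2.5,fy=2.5,interpolation=cv2.INTER_CUBIC)[:600])
cv2.imwrite('pics/w0d.png',cv2.resize(im[20:290,250:290],None,fx=2.2*4,fy=2.2,interpolation=cv2.INTER_CUBIC))
E
```

```text
(no output)
```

View pics/w0c.png

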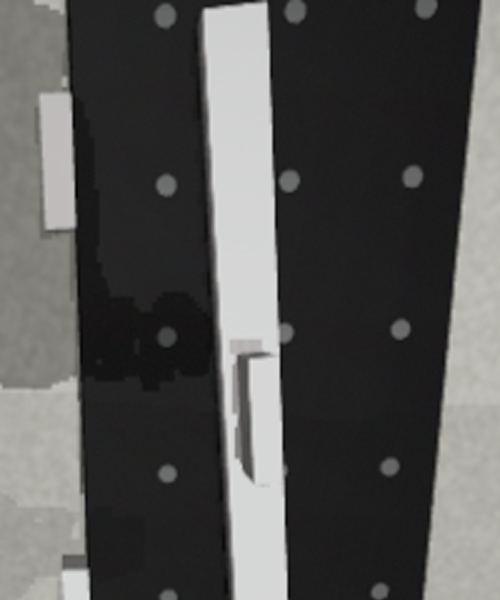

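View pics/w0d.png

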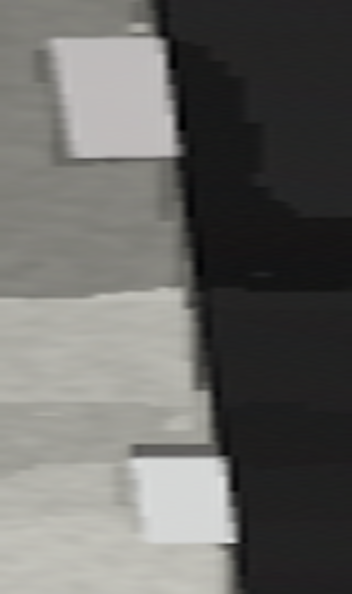

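```bash
cat >> h.py <<'E'
def s0():
    s=cams.snapshot('wrist'); T=np.eye(4)
    T[:3,:3]=R.from_rotvec([-2.22058581e+00, -2.22062819e+00,  1.90268659e-03]).as_matrix();T[:3,3]=[599.45,0,244.45]
    s['world_from_camera']=T@np.array(s['mount']); return s
E
python3 - <<'E'
from h import *
s=s0(); c=lambda x,y:(250+x/8.8,20+y/2.2)
P=[onz(s,*c(*p),16) for p in [(50,40),(67,158),(133,458),(145,543)]]
print(np.round(P,1)); d=P[0]-P[3]; print(np.linalg.norm(d), 'plate yaw',np.degrees(np.arctan2(-d[0],d[1])), 'origin',np.mean(P,0))
print([np.linalg.norm(P[0]-P[1]),np.linalg.norm(P[2]-P[3])])
c=lambda x,y:(240+x/2.5,y/2.5)
# plate edges
L=[onz(s,*c(*p),16) for p in [(68,10),(88,600)]]; print(L, np.degrees(np.arctan2(*(L[1]-L[0])[:2])))
Rr=[onz(s,*c(*p),16) for p in [(479,10),(424,600)]]; print(Rr,np.degrees(np.arctan2(*(Rr[1]-Rr[0])[:2])))
# bar top z=32, rib top z=60
Q=[onz(s,*c(*p),32) for p in [(204,10),(268,4)]];print('bar far end',np.round(Q,1),np.linalg.norm(Q[0]-Q[1]))
Q=[onz(s,*p,32) for p in [(337,290.5),(356,289.5)]];print('bar near end',np.round(Q,1),np.linalg.norm(Q[0]-Q[1]))
Q=[onz(s,*c(*p),60) for p in [(249,357),(277,355),(288,482),(258,486)]];print('rib',np.round(Q,1),np.mean(Q,0))
E
```

```text
[[577.7 149.5  16. ]
 [578.7  99.9  16. ]
 [584.8 -49.8  16. ]
 [585.9 -99.9  16. ]]
249.5023791829831 plate yaw 1.8826722447042348 origin [581.73205148  24.94458253  16.        ]
[np.float64(49.59179610594346), np.float64(50.06717683523583)]
[array([589.33249141, 178.85709577,  16.        ]), array([596.582543  , -64.69443063,  16.        ])] 178.29492046672271
[array([747.43978913, 178.79145467,  16.        ]), array([756.34399965, -64.57791278,  16.        ])] 177.90464088856388
bar far end [[639.8 174.2  32. ]
 [663.2 176.1  32. ]] 23.472192667594342
bar near end [[ 670.5 -123.1   32. ]
 [ 693.2 -121.7   32. ]] 22.66150155714657
rib [[658.3  51.8  60. ]
 [668.9  52.5  60. ]
 [676.7   3.1  60. ]
 [664.8   1.5  60. ]] [667.19834263  27.21290711  60.        ]
```

```bash
cat >> h.py <<'E'
def yaw():
    M=R.from_rotvec(robot.observe()['ee_rot']).as_matrix(); return np.degrees(np.arctan2(M[1,0],M[0,0]))
def plan(x,y,z,yaw_x):
    """deltas in tool axes so that the tool points straight down with tool x at world angle yaw_x (deg)"""
    st=robot.observe(); M=R.from_rotvec(st['ee_rot']).as_matrix()
    a=np.radians(yaw_x); T=np.array([[np.cos(a),np.sin(a),0],[np.sin(a),-np.cos(a),0],[0,0,-1]])
    rv=np.degrees(R.from_matrix(M.T@T).as_rotvec()); d=M.T@(np.array([x,y,z])-st['tool_pos'])/1000
    print('pos',st['tool_pos'].round(1),'yaw',round(yaw(),1),'q',st['q'].round(2),'| turn',rv.round(1),'shift',d.round(4),'dist',np.linalg.norm(d).round(3))
PO=np.array([581.7,24.9]); PY=1.88
def pl(x,y):
    a=np.radians(PY); return PO+np.array([np.cos(a)*x-np.sin(a)*y, np.sin(a)*x+np.cos(a)*y])
def topl(p):
    a=np.radians(PY); d=np.asarray(p)[:2]-PO; return np.array([np.cos(a)*d[0]+np.sin(a)*d[1], -np.sin(a)*d[0]+np.cos(a)*d[1]])
E
python3 - <<'E'
from h import *
plan(667,26.5,150,95.8)
E
```

```text
pos [494.3 331.1 202.4] yaw 158.1 q [ 0.58  0.32 -0.13  1.11  0.01  0.97] | turn [ 0.1 -0.6 62.3] shift [-0.2742 -0.2186  0.0489] dist 0.354
```

>>> step_arm(deltas=[0, 0, 7, -0.03, -0.024, 0.003, 0, 0, 0, 14, -0.06, -0.048, 0.006, 0, 0, 0, 21, -0.09, -0.072, 0.01, 0, 0, 0, 28, -0.12, -0.096, 0.015, 0, 0, 0, 35, -0.15, -0.12, 0.02, 0, 0, 0, 42, -0.18, -0.144, 0.025, 0, 0, 0, 49, -0.21, -0.168, 0.03, 0, 0, 0, 56, -0.24, -0.192, 0.035, 0, 0, 0, 62, -0.265, -0.212, 0.042, 0, 0, -0.5, 62.3, -0.2742, -0.2186, 0.049, 0])

```text
t: 6.42
tool_pos: [667.7, 21.8, 147.1]
ee_rot: [-2.115, -2.321, 0.002]
wrist_force: [-1.4, 0.6, 0.1]
opening: 85.4
```

>>> step_arm(deltas=[0, 0, 0, 0, 0, 0, 0, 0, 0, 0, 0, 0, 0, 0])

```text
t: 6.58
tool_pos: [666.0, 21.3, 144.5]
ee_rot: [-2.113, -2.318, 0.007]
wrist_force: [0.2, 0.1, 0.0]
opening: 85.3
```

```bash
python3 - <<'E'
from h import *
plan(667,26.5,49,95.8); s=snap('wrist','w3')
crop(s,'w3c',200,360,100,330,3)
E
```

```text
pos [666.   21.3 144.5] yaw 95.3 q [ 0.03  0.49 -0.01  1.07  0.    1.51] | turn [-0.4 -0.1 -0.5] shift [0.005  0.0021 0.0955] dist 0.096
```

View pics/w3.png

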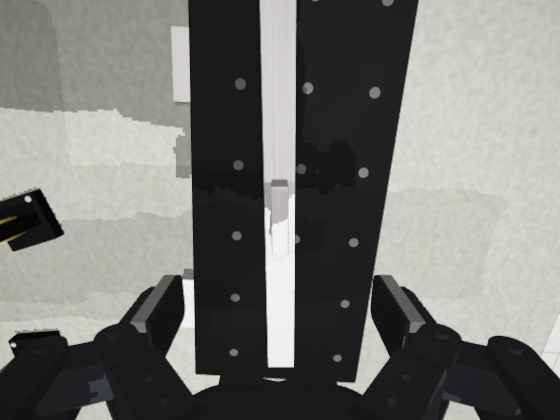

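```bash
python3 - <<'E'
from h import *
s=snap('wrist')
a=onz(s,280,186.5,60);b=onz(s,280,253,60);print(a,b,(a+b)/2,np.linalg.norm(a-b))
a=onz(s,272,220,60);b=onz(s,288.5,220,60);print(a,b,np.linalg.norm(a-b))
# pads: left edges
for p in [(172.5,27),(174.5,101),(183,328)]:print(onz(s,*p,16))
a=onz(s,267.5,367,32);b=onz(s,294,367,32);print(a,b)
E
```

```text
[665.14666559  53.30507774  60.        ] [669.86567629   4.66817081  60.        ] [667.50617094  28.98662428  60.        ] 48.86530238792427
[661.88016225  29.05740078  60.        ] [673.3616048   30.15723865  60.        ] 11.534000445444576
[579.07926115 151.56333394  16.        ]
[580.45293923 101.98594747  16.        ]
[588.27071118 -99.72188126  16.        ]
[ 670.71121755 -122.29223911   32.        ] [ 695.03723067 -119.90246273   32.        ]
```

View pics/w3c.png

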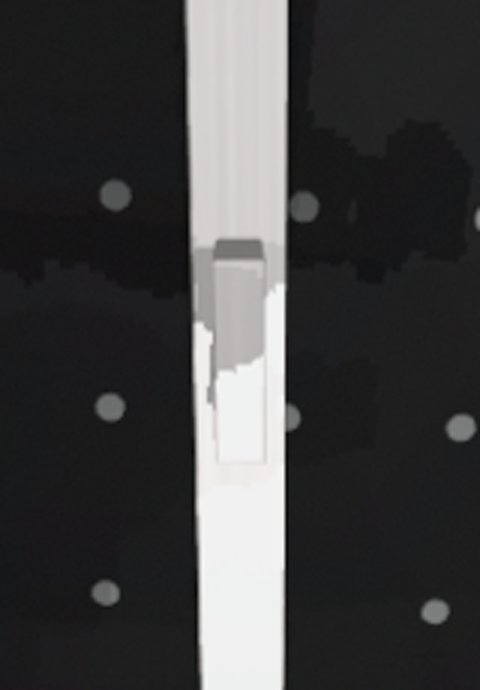

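>>> step_arm(deltas=[-0.4, 0, -0.4, 0.006, 0.002, 0.03, 0, -0.4, 0, -0.4, 0.006, 0.002, 0.06, 0, -0.4, 0, -0.4, 0.006, 0.002, 0.085, 0, -0.4, 0, -0.4, 0.006, 0.002, 0.0955, 0, -0.4, 0, -0.4, 0.006, 0.002, 0.0955, 0, -0.4, 0, -0.4, 0.006, 0.002, 0.0955, 120])

```text
t: 7.18
tool_pos: [667.5, 30.3, 51.5]
ee_rot: [2.103, 2.333, 0.005]
wrist_force: [-0.2, -0.4, -0.1]
opening: 75.7
```

>>> step_arm(deltas=[0, 0, 0, 0, 0, 0, 255, 0, 0, 0, 0, 0, 0, 255, 0, 0, 0, 0, 0, 0, 255, 0, 0, 0, 0, 0, 0, 255, 0, 0, 0, 0, 0, 0, 255, 0, 0, 0, 0, 0, 0, 255])

```text
t: 7.68
tool_pos: [668.0, 30.2, 52.3]
ee_rot: [2.103, 2.332, 0.006]
wrist_force: [-0.6, 0.3, 4.6]
opening: 10.8
```

```bash
python3 - <<'E'
from h import *
st=robot.observe();print(st['wrist_force'],st['opening'])
plan(667,26.5,90,95.8)
E
```

```text
[-0.58262571  0.26452579  4.60547217] 10.776223149826766
pos [668.   30.2  52.3] yaw 95.9 q [ 0.04  0.56 -0.13  0.88  0.    1.51] | turn [ 0.2 -0.1  0.1] shift [-0.0035 -0.0013 -0.0377] dist 0.038
```

```bash
sed -i 's/^PO=.*/PO=np.array([582.5,25.2]); PY=1.9/' h.py; python3 - <<'E'
from h import *
x,y=pl(-18,2);print(x,y)
plan(668,30.2,100,95.9)
plan(x,y,100,91.9)
s=s0()
for p in [(145,193),(158,290),(178,368),(240,358),(70,300)]: print(p,onz(s,*p,10).round(0))
E
```

```text
564.4435857562713 26.60210722089004
pos [668.   30.2  52.3] yaw 95.9 q [ 0.04  0.56 -0.13  0.88  0.    1.51] | turn [ 0.2 -0.1  0. ] shift [ 0.0001  0.0002 -0.0477] dist 0.048
pos [668.   30.2  52.3] yaw 95.9 q [ 0.04  0.56 -0.13  0.88  0.    1.51] | turn [ 0.2 -0.1  4. ] shift [ 0.0072 -0.1032 -0.0481] dist 0.114
(145, 193) [447.  -9.  10.]
(158, 290) [ 448. -135.   10.]
(178, 368) [ 462. -257.   10.]
(240, 358) [ 549. -240.   10.]
(70, 300) [ 333. -150.   10.]
```

Lift, carry across, check the grip.

>>> step_arm(deltas=[0, 0, 0, 0, 0, -0.015, 255, 0, 0, 0, 0, 0, -0.035, 255, 0, 0, 0, 0, 0, -0.048, 255, 0, 0, 1, 0.001, -0.02, -0.048, 255, 0, 0, 2, 0.002, -0.04, -0.048, 255, 0, 0, 3, 0.004, -0.065, -0.048, 255, 0, 0, 4, 0.006, -0.09, -0.048, 255, 0, 0, 4, 0.0072, -0.103, -0.048, 255, 0, 0, 4, 0.0072, -0.103, -0.048, 255])

```text
t: 8.48
tool_pos: [560.2, 26.4, 98.8]
ee_rot: [-2.183, -2.257, -0.001]
wrist_force: [0.0, -0.4, -3.3]
opening: 11.3
```

```bash
python3 - <<'E'
from h import *
st=robot.observe();print(st['wrist_force'],st['opening'])
x,y=pl(-18,2);plan(x,y,40,91.9)
snap('wrist','w4')
E
```

```text
[ 0.04463722 -0.35971582 -3.33891251] 11.30505199837396
pos [560.2  26.4  98.8] yaw 91.9 q [ 0.05  0.34 -0.36  0.87  0.    1.58] | turn [-0.1 -0.1  0. ] shift [-0.0001  0.0043  0.0588] dist 0.059
```

View pics/w4.png

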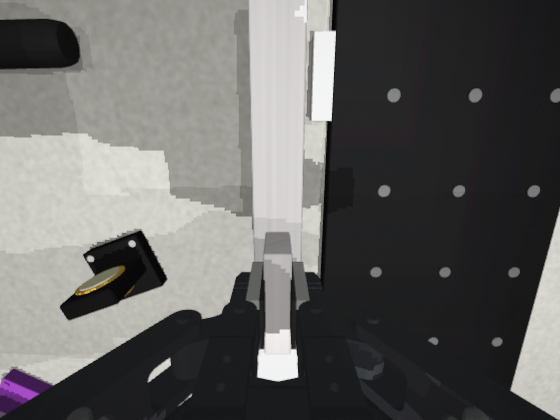

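>>> step_arm(deltas=[0, 0, 0, 0, 0.001, 0.02, 255, 0, 0, 0, 0, 0.002, 0.04, 255, 0, 0, 0, 0, 0.002, 0.052, 255, 0, 0, 0, 0, 0.002, 0.058, 255, 0, 0, 0, 0, 0.002, 0.0595, 255, 0, 0, 0, 0, 0.002, 0.0595, 255])

```text
t: 9.03
tool_pos: [565.3, 26.7, 39.5]
ee_rot: [-2.184, -2.258, -0.004]
wrist_force: [0.2, 0.1, -2.3]
opening: 10.5
```

```bash
python3 - <<'E'
from h import *
st=robot.observe();print(st['wrist_force'],st['opening'])
x,y=pl(-12,2);plan(x,y,37.5,91.9)
s=snap('wrist','w5')
E
```

```text
[ 0.23413227  0.1454968  -2.31018206] 10.48352230286824
pos [565.3  26.7  39.5] yaw 91.9 q [ 0.05  0.41 -0.41  0.75  0.    1.58] | turn [ 0.1 -0.1  0. ] shift [-0.0001  0.0051  0.002 ] dist 0.005
```

View pics/w5.png

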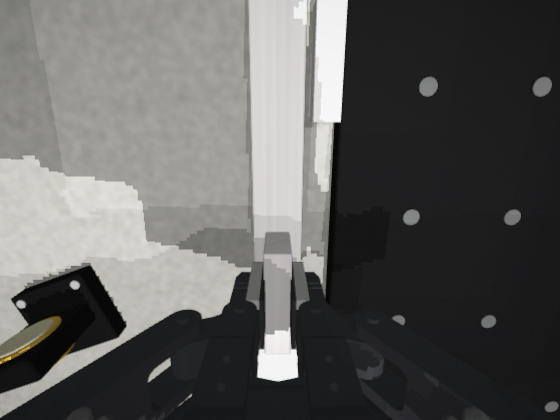

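>>> step_arm(deltas=[0, 0, 0, 0, 0.002, 0.0005, 255, 0, 0, 0, 0, 0.0035, 0.0015, 255, 0, 0, 0, 0, 0.005, 0.002, 255, 0, 0, 0, 0, 0.006, 0.0025, 255, 0, 0, 0, 0, 0.006, 0.0025, 255])

```text
t: 9.5
tool_pos: [569.5, 26.8, 37.3]
ee_rot: [-2.182, -2.257, -0.0]
wrist_force: [-5.5, -1.6, -0.3]
opening: 10.7
```

```bash
python3 - <<'E'
from h import *
st=robot.observe();print(st['wrist_force'],st['wrist_torque'],st['opening'],topl(st['tool_pos']))
s=snap('wrist','w6')
E
```

```text
[-5.46182584 -1.57496018 -0.28948218] [-0.0925832   1.42708414 -0.01983075] 10.694991733380308 [-12.89727311   2.05148781]
```

View pics/w6.png

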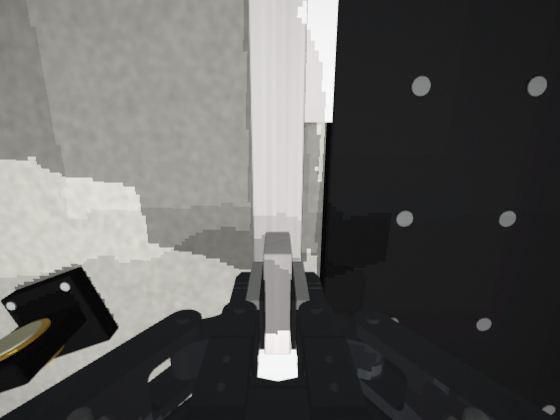

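>>> step_arm(deltas=[0, 0, 0, 0, 0.001, 0.001, 255, 0, 0, 0, 0, 0.0025, 0.0015, 255, 0, 0, 0, 0, 0.0025, 0.002, 255, 0, 0, 0, 0, 0.0025, 0.002, 255])

```text
t: 9.88
tool_pos: [569.6, 26.8, 36.4]
ee_rot: [-2.181, -2.255, 0.004]
wrist_force: [-12.3, 0.0, 14.4]
opening: 11.0
```

```bash
python3 - <<'E'
from h import *
st=robot.observe();print(st['wrist_force'],st['wrist_torque'],st['opening'],topl(st['tool_pos']),st['tool_pos'],yaw())
E
```

```text
[-12.31144354   0.02048309  14.4030678 ] [-0.12661428  2.7887835  -0.04004218] 11.021682095978498 [-12.79359946   2.07124   ] [569.64476192  26.8459272   36.35226848] 91.91526480871224
```

>>> step_arm(deltas=[0, 0, 0, 0, 0, 0, 200, 0, 0, 0, 0, 0, 0, 120, 0, 0, 0, 0, 0, 0, 0, 0, 0, 0, 0, 0, 0, 0, 0, 0, 0, 0, 0, 0, 0, 0, 0, 0, 0, 0, 0, 0, 0, 0, 0, 0, 0, -0.04, 0, 0, 0, 0, 0, 0, -0.08, 0, 0, 0, 0, -0.02, -0.03, -0.12, 0, 0, 0, 0, -0.04, -0.06, -0.16, 0])

```text
t: 10.72
tool_pos: [525.8, -5.7, 180.2]
ee_rot: [-2.18, -2.258, 0.002]
wrist_force: [-0.4, -1.1, 0.1]
opening: 85.3
```

>>> step_arm(deltas=[0, 0, 0, -0.03, -0.02, -0.03, 0, 0, 0, 0, -0.05, -0.03, -0.06, 0, 0, 0, 0, -0.05, -0.03, -0.06, 0])

```text
t: 10.97
tool_pos: [498.8, -60.0, 246.5]
ee_rot: [2.182, 2.254, 0.004]
wrist_force: [1.4, 0.3, -0.4]
opening: 85.6
```

```bash
python3 - <<'E'
from h import *
plan(500,-100,250,90)
s=snap('wrist','w7')
E
```

```text
pos [498.8 -60.  246.5] yaw 91.8 q [-0.12  0.13 -0.28  1.16 -0.    1.42] | turn [0.3 0.1 1.8] shift [-0.04   -0.0001 -0.0034] dist 0.04
```

View pics/w7.png

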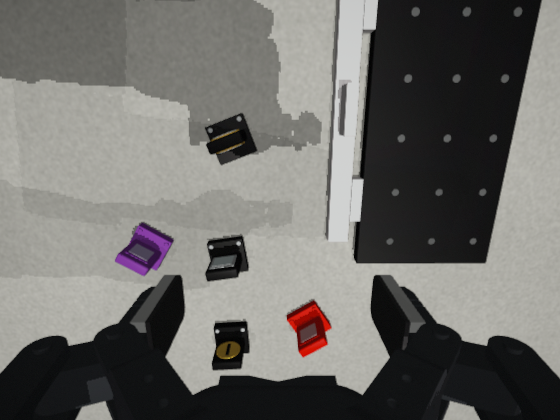

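```bash
python3 - <<'E'
from h import *
s=snap('wrist')
im=s['frame'][:,:,::-1]
A=cv2.resize(im[95:180,185:275],None,fx=4.4,fy=4.4,interpolation=cv2.INTER_CUBIC)
B=cv2.resize(im[225:295,185:275],None,fx=4.4,fy=4.4,interpolation=cv2.INTER_CUBIC)
C=cv2.resize(im[310:380,185:275],None,fx=4.4,fy=4.4,interpolation=cv2.INTER_CUBIC)
X=np.vstack([B,C]); X=cv2.convertScaleAbs(X,alpha=2.0,beta=10);A=cv2.convertScaleAbs(A,alpha=2.0,beta=10)
cv2.imwrite('pics/m1.png',A);cv2.imwrite('pics/m34.png',X[:600]);print(A.shape,X.shape)
E
```

```text
(374, 396, 3) (616, 396, 3)
```

View pics/m1.png

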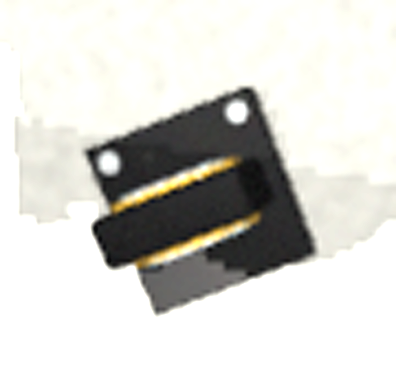

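View pics/m34.png

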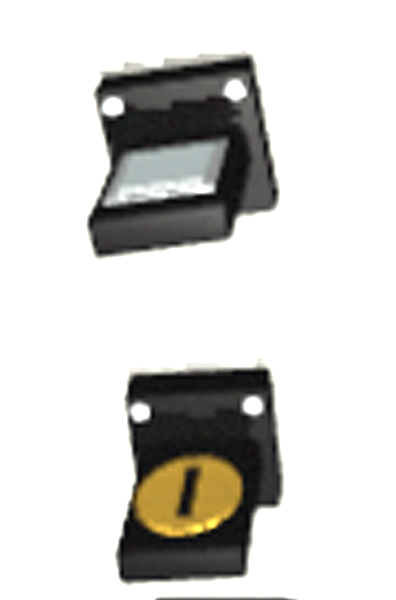

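```bash
cat >>h.py <<'E'
def quad(s,pts,z,f=lambda x,y:(x,y)):
    P=np.array([onz(s,*f(*p),z) for p in pts]); L=[np.linalg.norm(P[i]-P[i-1]).round(1) for i in range(len(P))]
    print(P[:,:2].round(1).tolist(),'ctr',P.mean(0).round(1),'sides',L, 'dir01',np.degrees(np.arctan2(*(P[1]-P[0])[[1,0]])).round(1),'dir32',np.degrees(np.arctan2(*(P[2]-P[3])[[1,0]])).round(1) if len(P)>3 else '')
E
python3 - <<'E'
from h import *
s=snap('wrist'); k=4.4
f=lambda x,y:(185+x/k,95+y/k)
quad(s,[(90,150),(252,88),(316,250),(158,312)],12,f)
quad(s,[(95,225),(245,163),(262,205),(110,268)],58,f)
f=lambda x,y:(185+x/k,225+y/k)
quad(s,[(100,97),(250,82),(275,205),(125,235)],12,f)
quad(s,[(98,219),(238,205),(232,238),(95,254)],58,f)
quad(s,[(113,105),(235,89)],12,f)
f=lambda x,y:(185+x/k,310+(y-308)/k)
quad(s,[(128,402),(270,392)],12,f)
quad(s,[(122,552),(248,544),(245,574),(120,580)],58,f)
quad(s,[(139,411),(253,404)],12,f)
E
```

```text
[[420.3, 2.9], [459.8, 18.7], [475.8, -19.3], [436.1, -36.1]] ctr [448.   -8.4  12. ] sides [np.float64(42.1), np.float64(42.6), np.float64(41.2), np.float64(43.1)] dir01 21.7 dir32 22.9
[[430.6, -10.7], [463.0, 3.3], [466.7, -5.3], [433.6, -19.8]] ctr [448.5  -8.1  58. ] sides [np.float64(9.6), np.float64(35.4), np.float64(9.4), np.float64(36.2)] dir01 23.4 dir32 23.7
[[418.4, -134.1], [459.4, -128.3], [466.4, -165.2], [424.2, -175.9]] ctr [ 442.1 -150.9   12. ] sides [np.float64(42.2), np.float64(41.3), np.float64(37.5), np.float64(43.6)] dir01 8.0 dir32 14.3
[[426.9, -146.8], [461.2, -141.9], [459.7, -151.0], [425.9, -156.5]] ctr [ 443.4 -149.    58. ] sides [np.float64(9.7), np.float64(34.6), np.float64(9.2), np.float64(34.3)] dir01 8.1 dir32 9.2
[[421.9, -136.3], [455.3, -130.5]] ctr [ 438.6 -133.4   12. ] sides [np.float64(33.9), np.float64(33.9)] dir01 9.9 dir32 
[[423.1, -253.4], [465.4, -248.6]] ctr [ 444.2 -251.    12. ] sides [np.float64(42.6), np.float64(42.6)] dir01 6.5 dir32 
[[429.6, -266.4], [463.6, -262.7], [462.8, -272.7], [428.8, -275.8]] ctr [ 446.2 -269.4   58. ] sides [np.float64(9.4), np.float64(34.2), np.float64(10.0), np.float64(34.1)] dir01 6.2 dir32 5.2
[[426.3, -256.5], [460.3, -252.9]] ctr [ 443.3 -254.7   12. ] sides [np.float64(34.2), np.float64(34.2)] dir01 6.0 dir32
```

```bash
python3 - <<'E'
from h import *
plan(448.2,-8.2,150,203)
E
```

```text
pos [498.1 -57.  240.5] yaw 92.0 q [-0.11  0.13 -0.29  1.15  0.    1.42] | turn [   0.    -0.2 -111. ] shift [ 0.0503 -0.048   0.0906] dist 0.114
```

>>> step_arm(deltas=[0, 0, -7, 0.01, -0.01, 0.01, 0, 0, 0, -14, 0.02, -0.02, 0.02, 0, 0, 0, -21, 0.03, -0.03, 0.03, 0, 0, 0, -28, 0.04, -0.04, 0.04, 0, 0, 0, -35, 0.05, -0.048, 0.05, 0, 0, 0, -42, 0.05, -0.048, 0.05, 0, 0, 0, -49, 0.05, -0.048, 0.06, 0, 0, 0, -56, 0.05, -0.048, 0.06, 0, 0, 0, -63, 0.05, -0.048, 0.06, 0, 0, 0, -70, 0.05, -0.048, 0.06, 0])

```text
t: 11.95
tool_pos: [447.3, -7.6, 178.5]
ee_rot: [-0.48, -3.099, -0.002]
wrist_force: [0.1, -0.8, 0.2]
opening: 85.5
```

>>> step_arm(deltas=[0, 0, -7, 0, 0, 0, 0, 0, 0, -14, 0, 0, 0, 0, 0, 0, -21, 0, 0, 0.005, 0, 0, 0, -28, 0, 0, 0.01, 0, 0, 0, -35, 0, 0, 0.015, 0, 0, 0, -41, 0, 0, 0.02, 0, 0, 0, -41, 0, 0, 0.02, 0, 0, 0, -41, 0, 0, 0.02, 0])

```text
t: 12.62
tool_pos: [446.2, -6.9, 157.0]
ee_rot: [0.633, -3.069, -0.006]
wrist_force: [0.1, -0.8, -0.5]
opening: 85.5
```

```bash
python3 - <<'E'
from h import *
plan(448.2,-8.2,38,203)
s=snap('wrist','w8')
E
```

```text
pos [446.2  -6.9 157. ] yaw -156.7 q [-0.02  0.09 -0.53  0.96  0.   -0.42] | turn [ 0.3 -0.4  0.3] shift [-0.0022 -0.0027  0.1189] dist 0.119
```

View pics/w8.png

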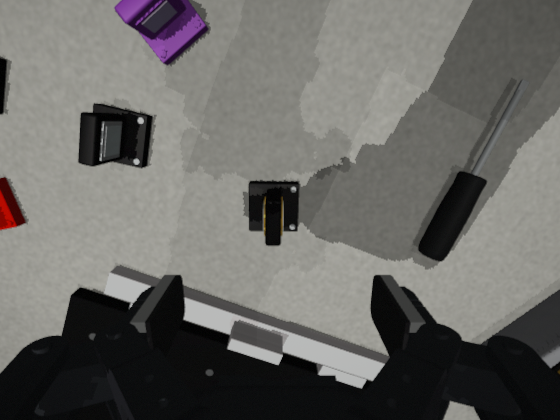

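```bash
python3 - <<'E'
from h import *
s=snap('wrist'); im=s['frame'][:,:,::-1]
cv2.imwrite('pics/m1b.png',cv2.convertScaleAbs(cv2.resize(im[165:255,230:320],None,fx=6,fy=6,interpolation=cv2.INTER_CUBIC),alpha=2,beta=10))
E
```

```text
(no output)
```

View pics/m1b.png

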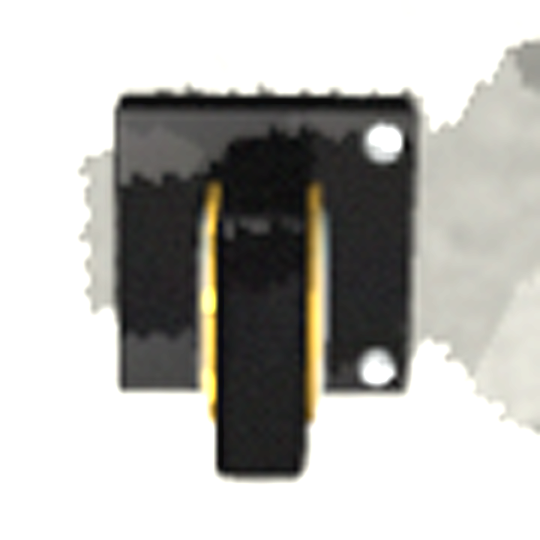

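```bash
python3 - <<'E'
from h import *
s=snap('wrist')
f=lambda x,y:(230+x/6,165+y/6)
quad(s,[(118,112),(118,388),(405,388),(410,112)],12,f)
quad(s,[(219,215),(219,472),(304,472),(306,215)],58,f)
plan(448.2,-8.2,38,203)
E
```

```text
[[436.7, -37.2], [475.9, -21.5], [458.8, 18.3], [420.1, 1.5]] ctr [447.9  -9.7  12. ] sides [np.float64(42.1), np.float64(42.2), np.float64(43.3), np.float64(42.2)] dir01 21.9 dir32 23.4
[[433.9, -21.2], [464.9, -8.2], [460.7, 1.7], [429.7, -11.5]] ctr [447.3  -9.8  58. ] sides [np.float64(10.6), np.float64(33.7), np.float64(10.8), np.float64(33.7)] dir01 22.7 dir32 23.1
pos [447.1  -7.3 158.2] yaw -156.7 q [-0.02  0.09 -0.53  0.96  0.   -0.42] | turn [ 0.3 -0.3  0.3] shift [-0.0012 -0.0018  0.1202] dist 0.12
```

>>> step_arm(deltas=[0.3, -0.3, 0.3, 0, -0.002, 0.04, 0, 0.3, -0.3, 0.3, 0, -0.002, 0.08, 0, 0.3, -0.3, 0.3, 0, -0.002, 0.11, 0, 0.3, -0.3, 0.3, 0, -0.002, 0.122, 0, 0.3, -0.3, 0.3, 0, -0.002, 0.124, 0, 0.3, -0.3, 0.3, 0, -0.002, 0.124, 120, 0.3, -0.3, 0.3, 0, -0.002, 0.124, 255, 0.3, -0.3, 0.3, 0, -0.002, 0.124, 255, 0.3, -0.3, 0.3, 0, -0.002, 0.124, 255, 0.3, -0.3, 0.3, 0, -0.002, 0.124, 255])

```text
t: 13.6
tool_pos: [448.1, -8.9, 35.3]
ee_rot: [-0.626, 3.076, -0.002]
wrist_force: [0.3, 0.7, 0.4]
opening: 25.6
```

>>> step_arm(deltas=[0, 0, 0, 0, 0, 0, 255, 0, 0, 0, 0, 0, 0, 255, 0, 0, 0, 0, 0, 0, 255])

```text
t: 13.85
tool_pos: [448.8, -8.9, 36.0]
ee_rot: [-0.626, 3.075, -0.002]
wrist_force: [-0.9, -0.8, 6.2]
opening: 10.6
```

```bash
python3 - <<'E'
from h import *
st=robot.observe();print(st['wrist_force'],st['opening'])
x,y=pl(-54,80); plan(x,y,44,181.9)
E
```

```text
[-0.94881002 -0.84094982  6.20783009] 10.624923576924687
pos [448.8  -8.9  36. ] yaw -157.0 q [-0.02  0.23 -0.69  0.65 -0.   -0.42] | turn [-0.1  0.2 21.1] shift [-0.1149  0.0732 -0.0078] dist 0.136
```

>>> step_arm(deltas=[0, 0, 0, 0, 0, -0.025, 255, 0, 0, 5, -0.02, 0.013, -0.04, 255, 0, 0, 10, -0.05, 0.032, -0.04, 255, 0, 0, 15, -0.08, 0.051, -0.04, 255, 0, 0, 20, -0.105, 0.067, -0.04, 255, 0, 0, 21, -0.115, 0.073, -0.04, 255, 0, 0, 21, -0.115, 0.073, -0.04, 255, 0, 0, 21, -0.115, 0.073, -0.04, 255])

```text
t: 14.52
tool_pos: [525.4, 103.5, 75.6]
ee_rot: [-0.058, 3.139, -0.002]
wrist_force: [0.2, -0.4, -2.7]
opening: 11.2
```

```bash
python3 - <<'E'
from h import *
st=robot.observe();print(st['wrist_force'],st['opening'])
x,y=pl(-54,80); plan(x,y,38,181.9)
snap('wrist','w9')
E
```

```text
[ 0.16308989 -0.35841104 -2.67621086] 11.236012665795807
pos [525.4 103.5  75.6] yaw -177.9 q [ 0.2   0.32 -0.45  0.8  -0.    0.16] | turn [-0.1  0.1  0.2] shift [-0.0004 -0.0001  0.0376] dist 0.038
```

View pics/w9.png

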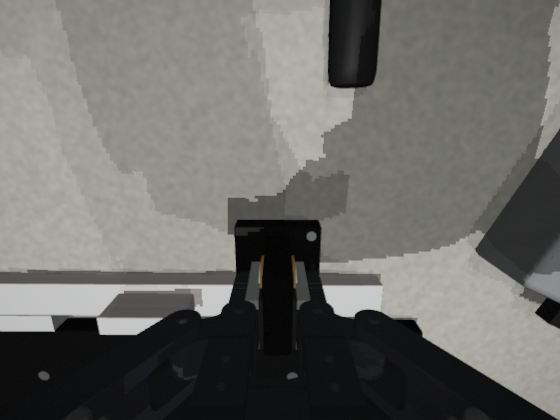

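>>> step_arm(deltas=[0, 0, 0.2, 0, 0, 0.02, 255, 0, 0, 0.2, 0, 0, 0.034, 255, 0, 0, 0.2, 0, 0, 0.038, 255, 0, 0, 0.2, -0.003, 0, 0.0385, 255, 0, 0, 0.2, -0.006, 0, 0.0385, 255, 0, 0, 0.2, -0.006, 0, 0.0385, 255])

```text
t: 15.07
tool_pos: [531.6, 102.4, 37.5]
ee_rot: [-0.049, 3.138, -0.002]
wrist_force: [-0.3, -1.0, -1.4]
opening: 10.9
```

```bash
python3 - <<'E'
from h import *
st=robot.observe();print(st['wrist_force'],st['wrist_torque'],st['opening'],st['tool_pos'],topl(st['tool_pos']),yaw())
snap('wrist','w10')
E
```

```text
[-0.34935607 -0.97748298 -1.35871863] [ 0.04433921 -0.01208268  0.012047  ] 10.909615087110861 [531.5543612  102.43559253  37.54570342] [-48.35686985  78.88224137] -178.19345072342702
```

View pics/w10.png

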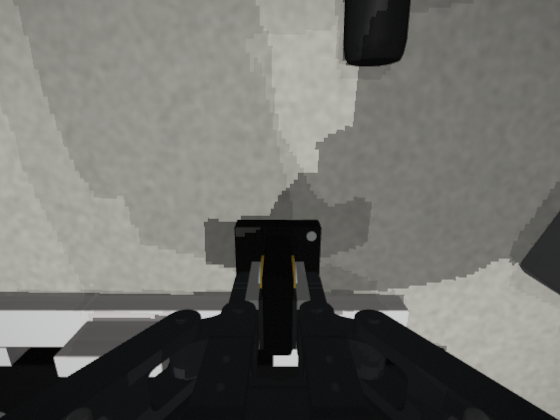

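>>> step_arm(deltas=[0, 0, 0, -0.001, 0, 0.001, 255, 0, 0, 0, -0.002, 0, 0.001, 255, 0, 0, 0, -0.003, 0, 0.001, 255, 0, 0, 0, -0.003, 0, 0.001, 255])

```text
t: 15.45
tool_pos: [534.5, 102.6, 36.6]
ee_rot: [-0.05, 3.138, -0.002]
wrist_force: [-0.1, -0.6, -1.9]
opening: 11.0
```

```bash
python3 - <<'E'
from h import *
st=robot.observe();print(st['wrist_force'],st['wrist_torque'],st['opening'],st['tool_pos'],topl(st['tool_pos']),yaw())
E
```

```text
[-0.14178023 -0.61813632 -1.90012441] [ 0.01328244 -0.01759382 -0.00932075] 11.045220843116805 [534.50925586 102.62114689  36.56625132] [-45.39744766  78.96972366] -178.1862741778568
```

>>> step_arm(deltas=[0, 0, 0, -0.001, 0, 0, 255, 0, 0, 0, -0.002, 0, 0.0, 255, 0, 0, 0, -0.003, 0, 0.0, 255, 0, 0, 0, -0.003, 0, 0.0, 255])

```text
t: 15.78
tool_pos: [535.0, 102.6, 36.1]
ee_rot: [0.05, -3.139, 0.003]
wrist_force: [-7.5, 0.2, 3.4]
opening: 11.4
```

```bash
python3 - <<'E'
from h import *
st=robot.observe();print(st['wrist_force'],st['wrist_torque'],st['opening'],st['tool_pos'],topl(st['tool_pos']),yaw())
s=snap('wrist','w11');crop(s,'w11c',180,420,200,380,3)
s=snap('side','s11');crop(s,'s11c',200,330,180,280,5)
E
```

```text
[-7.45484562  0.18746725  3.42536145] [-0.00363762  1.55762364  0.02757598] 11.35889084401163 [535.00932155 102.63942495  36.10385739] [-44.89705088  78.9714119 ] -178.16487247082537
```

View pics/w11c.png

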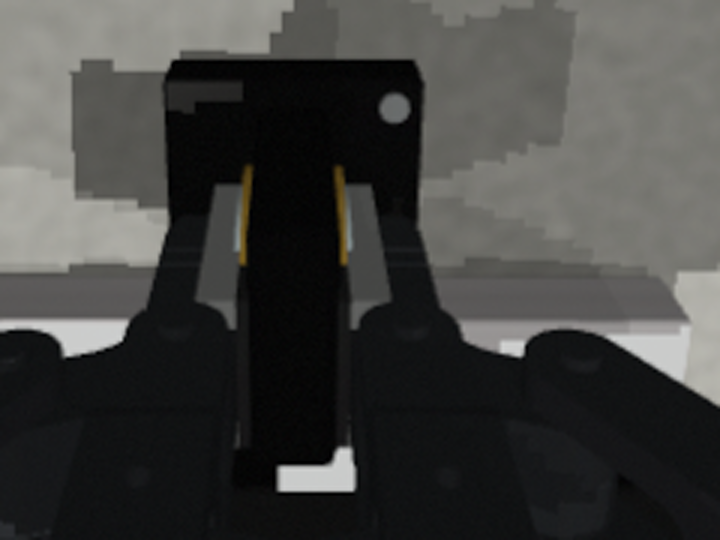

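View pics/s11c.png

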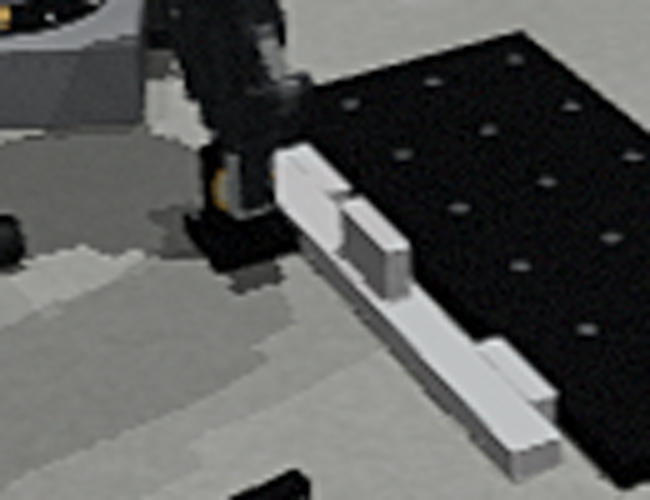

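>>> step_arm(deltas=[0, 0, 0, 0, 0, 0, 200, 0, 0, 0, 0, 0, 0, 120, 0, 0, 0, 0, 0, 0, 0, 0, 0, 0, 0, 0, 0, 0, 0, 0, 0, 0, 0, 0, 0, 0, 0, 0, 0, 0, 0, 0, 0, 0, 0, 0, 0, -0.04, 0, 0, 0, 0, 0, 0, -0.08, 0, 0, 0, 0, 0, 0, -0.12, 0, 0, 0, 0, 0, 0, -0.12, 0])

```text
t: 16.72
tool_pos: [540.0, 103.7, 164.2]
ee_rot: [-0.05, 3.131, 0.001]
wrist_force: [1.7, 0.2, 0.8]
opening: 85.2
```

```bash
python3 - <<'E'
from h import *
plan(443.4,-149.5,150,189)
s=snap('wrist','w12')
E
```

```text
pos [540.  103.7 164.2] yaw -178.2 q [ 0.19  0.26 -0.31  0.99 -0.    0.16] | turn [-0.   0.6 -7.2] shift [ 0.1048 -0.25    0.013 ] dist 0.271
```

View pics/w12.png

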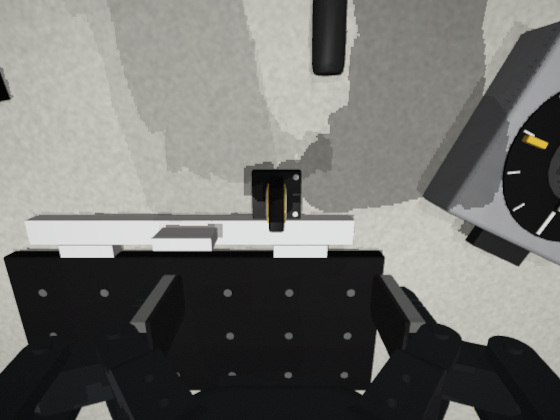

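>>> step_arm(deltas=[0, 0, 0, 0.015, -0.035, 0, 0, 0, 0, -1, 0.03, -0.072, 0, 0, 0, 0, -2, 0.045, -0.108, 0, 0, 0, 0, -3, 0.06, -0.144, 0.005, 0, 0, 0, -5, 0.075, -0.18, 0.01, 0, 0, 0, -6, 0.09, -0.216, 0.013, 0, 0, 0, -7, 0.105, -0.25, 0.013, 0, 0, 0.5, -7, 0.105, -0.25, 0.013, 0, 0, 0.5, -7, 0.105, -0.25, 0.013, 0])

```text
t: 17.52
tool_pos: [440.9, -151.1, 146.5]
ee_rot: [0.235, -3.13, -0.0]
wrist_force: [0.6, -0.0, -0.2]
opening: 85.7
```

```bash
python3 - <<'E'
from h import *
plan(443.4,-149.5,36,189)
s=snap('wrist','w13'); im=s['frame'][:,:,::-1]
cv2.imwrite('pics/m3b.png',cv2.convertScaleAbs(cv2.resize(im[165:255,230:320],None,fx=6,fy=6,interpolation=cv2.INTER_CUBIC),alpha=2,beta=10))
E
```

```text
pos [ 440.9 -151.1  146.5] yaw -171.4 q [-0.33  0.13 -0.51  0.93 -0.   -0.48] | turn [ 0.  -0.2 -0.4] shift [-0.0031  0.0012  0.1105] dist 0.111
```

View pics/w13.png

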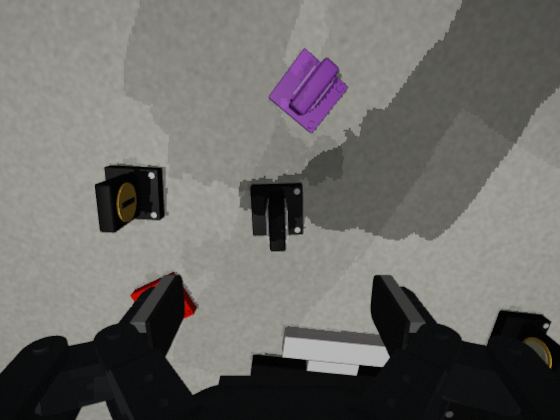

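View pics/m3b.png

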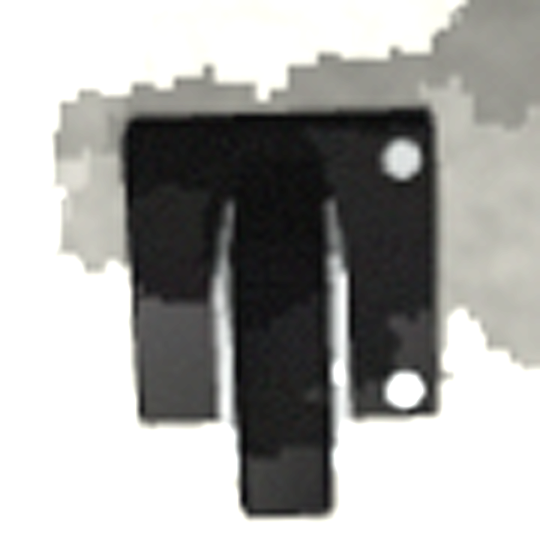

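```bash
python3 - <<'E'
from h import *
s=snap('wrist')
f=lambda x,y:(230+x/6,165+y/6)
quad(s,[(130,128),(142,418),(437,412),(432,125)],12,f)
quad(s,[(401,160),(405,388)],12,f)
a=onz(s,*f(243,512),58);b=onz(s,*f(332,512),58);print(a,b,np.linalg.norm(a-b))
plan(443.4,-149.5,36,189)
E
```

```text
[[424.5, -174.5], [466.8, -167.3], [459.4, -125.1], [417.7, -133.2]] ctr [ 442.1 -150.    12. ] sides [np.float64(41.9), np.float64(42.9), np.float64(42.9), np.float64(42.4)] dir01 9.7 dir32 11.0
[[423.3, -136.6], [456.4, -130.3]] ctr [ 439.8 -133.4   12. ] sides [np.float64(33.7), np.float64(33.7)] dir01 10.7 dir32 
[ 459.50074195 -152.5711274    58.        ] [ 457.85675464 -141.84986982   58.        ] 10.84656897331731
pos [ 442.  -149.3  146.8] yaw -171.2 q [-0.33  0.13 -0.51  0.93 -0.   -0.48] | turn [ 0.  -0.1 -0.2] shift [-0.0016 -0.0004  0.1108] dist 0.111
```

>>> step_arm(deltas=[0, 0, -1, -0.0005, 0.0003, 0.04, 0, 0, 0, -1, -0.0005, 0.0003, 0.08, 0, 0, 0, -1, -0.0005, 0.0003, 0.1, 0, 0, 0, -1, -0.0005, 0.0003, 0.11, 0, 0, 0, -1, -0.0005, 0.0003, 0.111, 0, 0, 0, -1, -0.0005, 0.0003, 0.111, 120, 0, 0, -1, -0.0005, 0.0003, 0.111, 255, 0, 0, -1, -0.0005, 0.0003, 0.111, 255, 0, 0, -1, -0.0005, 0.0003, 0.111, 255, 0, 0, -1, -0.0005, 0.0003, 0.111, 255])

```text
t: 18.45
tool_pos: [443.1, -149.3, 36.8]
ee_rot: [-0.269, 3.13, -0.001]
wrist_force: [0.3, -1.7, -0.7]
opening: 25.5
```

>>> step_arm(deltas=[0, 0, 0, 0, 0, 0, 255, 0, 0, 0, 0, 0, 0, 255, 0, 0, 0, 0, 0, 0, 255])

```text
t: 18.7
tool_pos: [443.6, -149.5, 37.5]
ee_rot: [-0.268, 3.129, -0.002]
wrist_force: [-0.8, -0.4, 7.2]
opening: 11.5
```

```bash
python3 - <<'E'
from h import *
st=robot.observe();print(st['wrist_force'],st['opening'])
x,y=pl(-54,-62); plan(x,y,80,181.9)
E
```

```text
[-0.83035475 -0.37626406  7.18580226] 11.544831001521748
pos [ 443.6 -149.5   37.5] yaw -170.2 q [-0.32  0.26 -0.64  0.66 -0.   -0.5 ] | turn [-0.1  0.1  7.9] shift [-0.1046  0.0945 -0.0425] dist 0.147
```

>>> step_arm(deltas=[0, 0, 0, 0, 0, -0.025, 255, 0, 0, 2, -0.02, 0.018, -0.04, 255, 0, 0, 4, -0.045, 0.04, -0.042, 255, 0, 0, 6, -0.07, 0.062, -0.042, 255, 0, 0, 8, -0.095, 0.085, -0.042, 255, 0, 0, 8, -0.1046, 0.0945, -0.042, 255, 0, 0, 8, -0.1046, 0.0945, -0.042, 255, 0, 0, 8, -0.1046, 0.0945, -0.042, 255])

```text
t: 19.37
tool_pos: [530.0, -38.3, 79.0]
ee_rot: [0.052, -3.141, 0.002]
wrist_force: [-0.4, 0.5, -1.9]
opening: 11.7
```

```bash
python3 - <<'E'
from h import *
st=robot.observe();print(st['wrist_force'],st['opening'])
x,y=pl(-50,-62); plan(x,y,38.3,181.9)
snap('wrist','w14')
E
```

```text
[-0.43623364  0.47817631 -1.87155968] 11.721434461302964
pos [530.  -38.3  79. ] yaw -178.1 q [-0.07  0.31 -0.45  0.8  -0.   -0.1 ] | turn [-0.1 -0.   0. ] shift [-0.0045 -0.0002  0.0407] dist 0.041
```

View pics/w14.png

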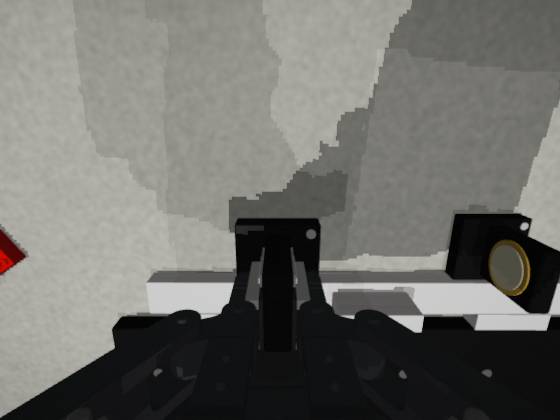

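>>> step_arm(deltas=[0, 0, 0, 0.001, 0, 0.02, 255, 0, 0, 0, 0.001, 0, 0.034, 255, 0, 0, 0, 0.001, 0, 0.039, 255, 0, 0, 0, -0.001, 0, 0.0405, 255, 0, 0, 0, -0.003, 0, 0.0408, 255, 0, 0, 0, -0.005, 0, 0.0412, 255, 0, 0, 0, -0.005, 0, 0.0412, 255])

```text
t: 20.0
tool_pos: [535.3, -39.2, 38.3]
ee_rot: [-0.049, 3.14, -0.003]
wrist_force: [-0.1, 0.7, -0.9]
opening: 11.7
```

```bash
python3 - <<'E'
from h import *
st=robot.observe();print(st['wrist_force'],st['wrist_torque'],st['opening'],st['tool_pos'],topl(st['tool_pos']),yaw())
E
```

```text
[-0.11915357  0.67085024 -0.85262694] [ 0.0084473  -0.01407026 -0.06828617] 11.734187638306892 [535.32170019 -39.20509845  38.25421918] [-49.28772446 -62.80548461] -178.19970661630308
```

>>> step_arm(deltas=[0, 0, 0, -0.001, 0, 0.0005, 255, 0, 0, 0, -0.002, 0, 0.001, 255, 0, 0, 0, -0.003, 0, 0.001, 255, 0, 0, 0, -0.004, 0, 0.001, 255, 0, 0, 0, -0.005, 0, 0.001, 255, 0, 0, 0, -0.005, 0, 0.001, 255])

```text
t: 20.5
tool_pos: [539.9, -39.1, 37.5]
ee_rot: [0.05, -3.141, 0.003]
wrist_force: [-3.5, -0.8, 5.4]
opening: 11.4
```

```bash
python3 - <<'E'
from h import *
st=robot.observe();print(st['wrist_force'],st['wrist_torque'],st['opening'],st['tool_pos'],topl(st['tool_pos']),yaw())
s=snap('wrist','w15');crop(s,'w15c',180,420,200,380,3)
E
```

```text
[-3.46473338 -0.7711672   5.43468094] [-0.04428796  0.78181979  0.07277587] 11.406265788539747 [539.86872691 -39.05464215  37.51652822] [-44.73820922 -62.80586851] -178.19236102259455
```

View pics/w15.png

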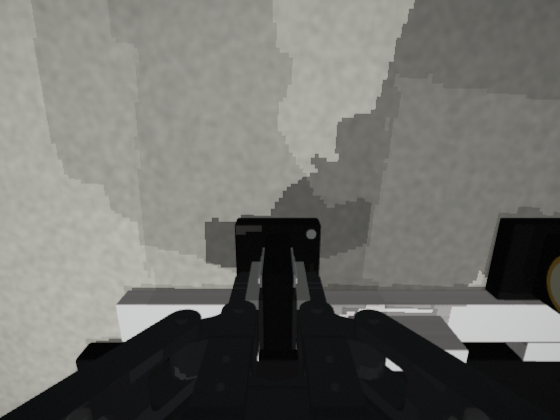

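>>> step_arm(deltas=[0, 0, 0, -0.001, 0, 0, 255, 0, 0, 0, -0.002, 0, 0, 255, 0, 0, 0, -0.002, 0, 0, 255])

```text
t: 20.8
tool_pos: [540.0, -39.0, 37.6]
ee_rot: [0.049, -3.138, 0.003]
wrist_force: [-7.6, -1.0, 9.2]
opening: 11.2
```

```bash
python3 - <<'E'
from h import *
st=robot.observe();print(st['wrist_force'],st['wrist_torque'],st['opening'],st['tool_pos'],topl(st['tool_pos']),yaw())
E
```

```text
[-7.58519758 -1.02748707  9.19106133] [-0.09724656  1.67390116  0.04796819] 11.182405171102156 [540.04877783 -39.02848335  37.58441377] [-44.55738998 -62.78569371] -178.1956113900838
```

>>> step_arm(deltas=[0, 0, 0, 0, 0, 0, 200, 0, 0, 0, 0, 0, 0, 120, 0, 0, 0, 0, 0, 0, 0, 0, 0, 0, 0, 0, 0, 0, 0, 0, 0, 0, 0, 0, 0, 0, 0, 0, 0, 0, 0, 0, 0, 0, 0, 0, 0, -0.04, 0, 0, 0, 0, 0, 0, -0.08, 0, 0, 0, 0, 0, 0, -0.12, 0, 0, 0, 0, 0, 0, -0.12, 0])

```text
t: 21.63
tool_pos: [545.3, -39.1, 165.6]
ee_rot: [-0.049, 3.133, -0.005]
wrist_force: [1.3, -0.1, 0.4]
opening: 85.4
```

```bash
python3 - <<'E'
from h import *
plan(446,-270,150,186)
s=snap('wrist','w16')
E
```

```text
pos [545.3 -39.1 165.6] yaw -178.2 q [-0.07  0.25 -0.32  0.99 -0.   -0.1 ] | turn [-0.2  0.5 -4.2] shift [ 0.1067 -0.2276  0.0154] dist 0.252
```

View pics/w16.png

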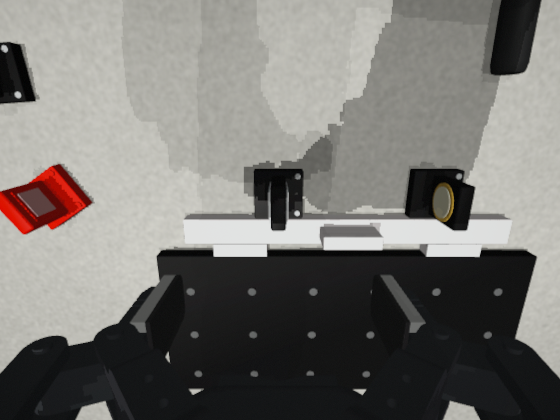

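Both flush. Next mount4.

>>> step_arm(deltas=[0, 0, 0, 0.017, -0.035, 0, 0, 0, 0, -1, 0.034, -0.072, 0, 0, 0, 0, -2, 0.051, -0.108, 0, 0, 0, 0, -3, 0.068, -0.144, 0.005, 0, 0, 0, -4, 0.085, -0.18, 0.01, 0, 0, 0, -4, 0.102, -0.215, 0.015, 0, 0, 0, -4, 0.1067, -0.2276, 0.0154, 0, 0, 0.5, -4, 0.1067, -0.2276, 0.0154, 0, 0, 0.5, -4, 0.1067, -0.2276, 0.0154, 0])

```text
t: 22.43
tool_pos: [444.1, -270.1, 146.2]
ee_rot: [0.156, -3.133, 0.003]
wrist_force: [-0.5, 0.1, -0.8]
opening: 85.5
```

```bash
python3 - <<'E'
from h import *
plan(446,-270,36,186)
s=snap('wrist','w17'); im=s['frame'][:,:,::-1]
cv2.imwrite('pics/m4b.png',cv2.convertScaleAbs(cv2.resize(im[165:255,230:320],None,fx=6,fy=6,interpolation=cv2.INTER_CUBIC),alpha=2,beta=10))
E
```

```text
pos [ 444.1 -270.1  146.2] yaw -174.3 q [-0.54  0.23 -0.39  0.95 -0.   -0.64] | turn [-0.1 -0.3 -0.3] shift [-2.400e-03  1.000e-04  1.102e-01] dist 0.11
```

View pics/w17.png

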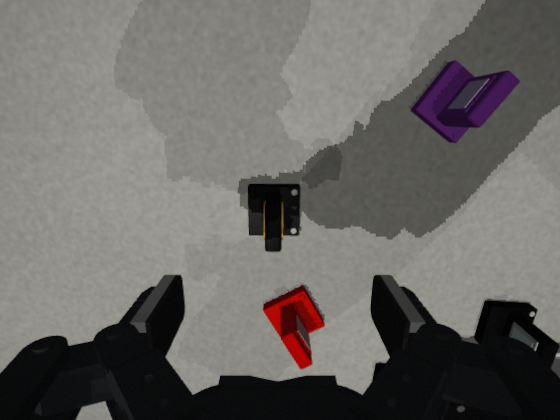

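View pics/m4b.png

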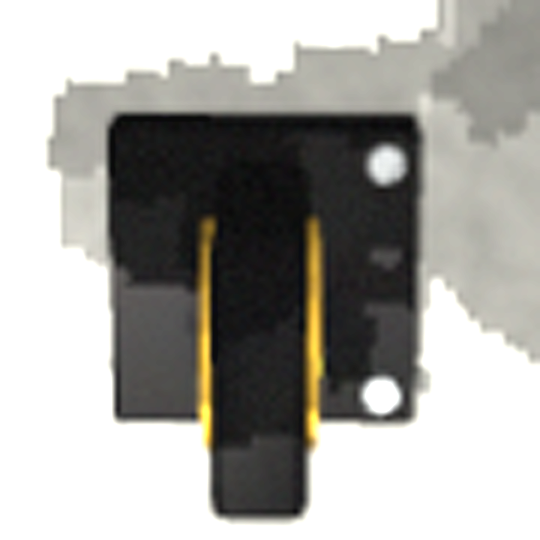

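```bash
python3 - <<'E'
from h import *
s=snap('wrist')
f=lambda x,y:(230+x/6,165+y/6)
quad(s,[(112,128),(116,420),(415,418),(418,126)],12,f)
quad(s,[(386,165),(381,396)],12,f)
a=onz(s,*f(214,514),58);b=onz(s,*f(306,514),58);print(a,b,np.linalg.norm(a-b))
plan(446,-270,36,186)
E
```

```text
[[426.3, -295.7], [469.3, -291.9], [464.6, -248.8], [421.7, -253.6]] ctr [ 445.5 -272.5   12. ] sides [np.float64(42.4), np.float64(43.1), np.float64(43.4), np.float64(43.1)] dir01 5.0 dir32 6.4
[[427.7, -257.3], [461.7, -254.1]] ctr [ 444.7 -255.7   12. ] sides [np.float64(34.2), np.float64(34.2)] dir01 5.5 dir32 
[ 462.75056897 -276.53980931   58.        ] [ 461.61016941 -265.39498744   58.        ] 11.203015909754255
pos [ 444.9 -269.   146.6] yaw -174.1 q [-0.54  0.23 -0.39  0.95 -0.   -0.64] | turn [-0.1 -0.2 -0.1] shift [-0.0014 -0.0009  0.1106] dist 0.111
```

>>> step_arm(deltas=[0, 0, 0, -0.0005, -0.0025, 0.04, 0, 0, 0, 0, -0.0005, -0.0025, 0.08, 0, 0, 0, 0, -0.0005, -0.0025, 0.1, 0, 0, 0, 0, -0.0005, -0.0025, 0.109, 0, 0, 0, 0, -0.0005, -0.0025, 0.11, 0, 0, 0, 0, -0.0005, -0.0025, 0.11, 120, 0, 0, 0, -0.0005, -0.0025, 0.11, 255, 0, 0, 0, -0.0005, -0.0025, 0.11, 255, 0, 0, 0, -0.0005, -0.0025, 0.11, 255, 0, 0, 0, -0.0005, -0.0025, 0.11, 255])

```text
t: 23.37
tool_pos: [446.1, -272.2, 37.8]
ee_rot: [0.16, -3.136, 0.005]
wrist_force: [0.8, 0.4, 0.1]
opening: 25.5
```

>>> step_arm(deltas=[0, 0, 0, 0, 0, 0, 255, 0, 0, 0, 0, 0, 0, 255, 0, 0, 0, 0, 0, 0, 255])

```text
t: 23.62
tool_pos: [446.5, -272.5, 38.3]
ee_rot: [0.16, -3.137, 0.006]
wrist_force: [0.5, 0.6, 3.7]
opening: 11.0
```

```bash
python3 - <<'E'
from h import *
st=robot.observe();print(st['wrist_force'],st['opening'])
x,y=pl(-53,-134); plan(x,y,110,181.9)
E
```

```text
[0.46755323 0.56082294 3.67851441] 11.042648275375512
pos [ 446.5 -272.5   38.3] yaw -174.2 q [-0.55  0.35 -0.51  0.71 -0.   -0.65] | turn [-0.2 -0.1  3.9] shift [-0.1034  0.152  -0.0724] dist 0.198
```

>>> step_arm(deltas=[0, 0, 0, 0, 0, -0.04, 255, 0, 0, 0, 0, 0.0, -0.072, 255, 0, 0, 1, -0.022, 0.032, -0.074, 255, 0, 0, 2, -0.044, 0.064, -0.074, 255, 0, 0, 3, -0.066, 0.096, -0.074, 255, 0, 0, 4, -0.088, 0.128, -0.074, 255, 0, 0, 4, -0.1034, 0.15, -0.074, 255, 0, 0, 4, -0.1034, 0.15, -0.074, 255, 0, 0, 4, -0.1034, 0.15, -0.074, 255])

```text
t: 24.37
tool_pos: [534.3, -111.3, 111.2]
ee_rot: [0.055, -3.14, 0.007]
wrist_force: [-0.4, 0.3, -0.7]
opening: 11.2
```

```bash
python3 - <<'E'
from h import *
st=robot.observe();print(st['wrist_force'],st['opening'])
x,y=pl(-52,-136); plan(x,y,39,181.9)
snap('wrist','w18')
E
```

```text
[-0.43874922  0.33526932 -0.69024118] 11.227169678952592
pos [ 534.3 -111.3  111.2] yaw -178.0 q [-0.2   0.31 -0.38  0.89 -0.   -0.24] | turn [-0.2 -0.1  0.1] shift [-0.0008 -0.0009  0.0722] dist 0.072
```

View pics/w18.png

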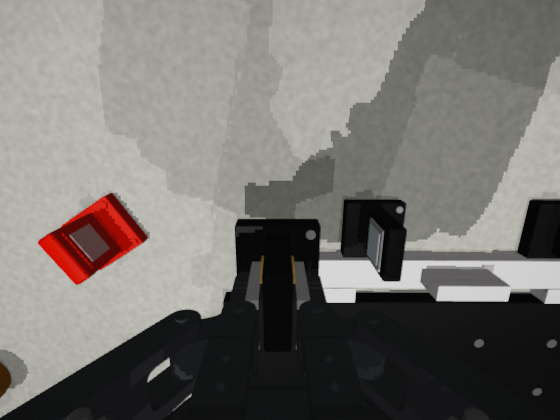

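>>> step_arm(deltas=[0, 0, 0, 0, -0.001, 0.03, 255, 0, 0, 0, 0, -0.001, 0.055, 255, 0, 0, 0, 0, -0.001, 0.068, 255, 0, 0, 0, 0, -0.001, 0.072, 255, 0, 0, 0, -0.002, -0.001, 0.0725, 255, 0, 0, 0, -0.004, -0.001, 0.073, 255, 0, 0, 0, -0.005, -0.001, 0.073, 255, 0, 0, 0, -0.006, -0.001, 0.073, 255, 0, 0, 0, -0.006, -0.001, 0.073, 255])

```text
t: 25.17
tool_pos: [539.8, -113.8, 38.3]
ee_rot: [0.051, -3.14, 0.007]
wrist_force: [-0.2, -0.2, -1.8]
opening: 11.4
```

```bash
python3 - <<'E'
from h import *
st=robot.observe();print(st['wrist_force'],st['wrist_torque'],st['opening'],st['tool_pos'],topl(st['tool_pos']),yaw())
E
```

```text
[-0.17873199 -0.18403731 -1.78752194] [0.00643479 0.02007338 0.00940423] 11.370252730039784 [ 539.84991697 -113.83516126   38.34905968] [ -47.23637027 -137.54465084] -178.12655728884997
```

>>> step_arm(deltas=[0, 0, 0, -0.001, 0, 0.0005, 255, 0, 0, 0, -0.002, 0, 0.0005, 255, 0, 0, 0, -0.003, 0, 0.0005, 255, 0, 0, 0, -0.004, 0, 0.0005, 255, 0, 0, 0, -0.004, 0, 0.0005, 255])

```text
t: 25.58
tool_pos: [541.8, -113.8, 38.2]
ee_rot: [0.051, -3.136, 0.008]
wrist_force: [-8.1, 0.5, 11.1]
opening: 11.3
```

```bash
python3 - <<'E'
from h import *
st=robot.observe();print(st['wrist_force'],st['wrist_torque'],st['opening'],st['tool_pos'],topl(st['tool_pos']),yaw())
E
```

```text
[-8.09890783  0.46936005 11.07936924] [ 1.36663101e-04  1.84918121e+00 -4.86651729e-02] 11.273452060605113 [ 541.77374615 -113.84203561   38.20688792] [ -45.3138267  -137.61530631] -178.13600378577036
```

>>> step_arm(deltas=[0, 0, 0, 0.001, 0, 0, 200, 0, 0, 0, 0.001, 0, 0, 120, 0, 0, 0, 0.001, 0, 0, 0, 0, 0, 0, 0.001, 0, 0, 0, 0, 0, 0, 0, 0, 0, 0, 0, 0, 0, 0, 0, 0, 0, 0, 0, 0, 0, 0, -0.04, 0, 0, 0, 0, 0, 0, -0.08, 0, 0, 0, 0, 0, 0.04, -0.12, 0, 0, 0, 0, 0, 0.06, -0.15, 0])

```text
t: 26.42
tool_pos: [540.7, -58.5, 182.1]
ee_rot: [0.047, -3.136, 0.008]
wrist_force: [0.8, 0.8, -0.2]
opening: 85.4
```

>>> step_arm(deltas=[0, 0, 0, 0, 0.04, -0.03, 0, 0, 0, 0, 0, 0.06, -0.05, 0, 0, 0, 0, 0, 0.06, -0.05, 0])

```text
t: 26.67
tool_pos: [541.9, 5.8, 237.4]
ee_rot: [-0.054, 3.138, -0.004]
wrist_force: [1.1, 0.8, 0.4]
opening: 85.6
```

```bash
python3 - <<'E'
from h import *
plan(569,27,150,91.9)
s=snap('wrist','w19')
E
```

```text
pos [541.9   5.8 237.4] yaw -178.0 q [ 0.01  0.2  -0.21  1.16 -0.   -0.02] | turn [ 0.   0.3 90.1] shift [-0.0275  0.0206  0.0874] dist 0.094
```

View pics/w19.png

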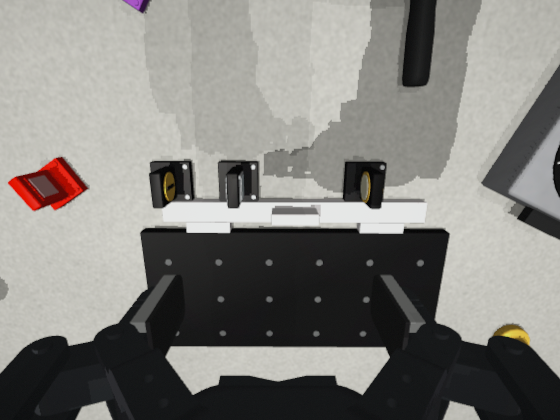

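```bash
python3 - <<'E'
from h import *
s=snap('wrist'); crop(s,'w20',135,300,145,245,4.8);crop(s,'w21',275,440,145,245,4.8)
E
```

```text
(no output)
```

View pics/w20.png

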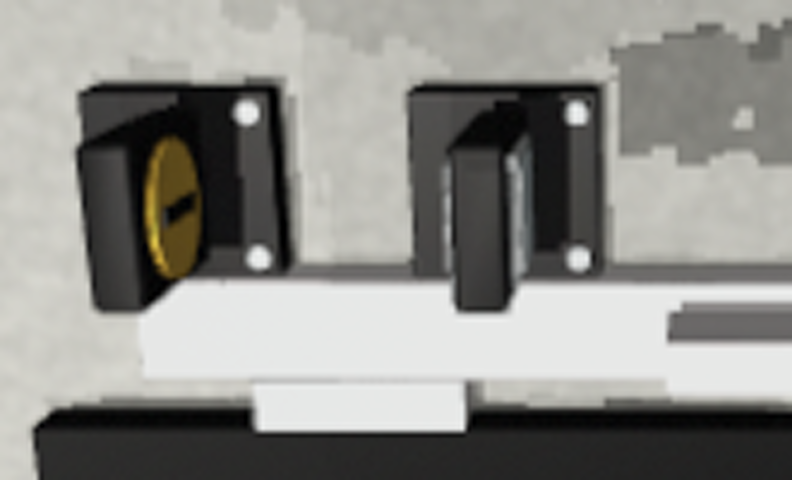

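View pics/w21.png

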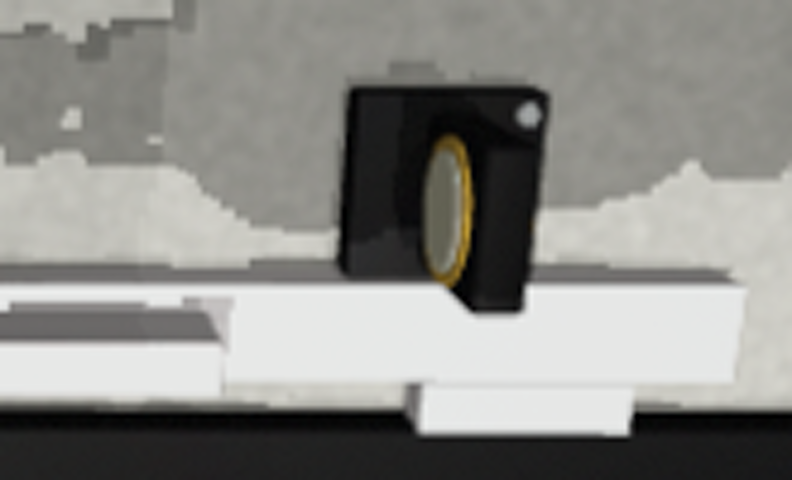

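```bash
python3 - <<'E'
from h import *
s=snap('wrist'); k=4.8
f=lambda x,y:(135+x/k,145+y/k); g=lambda x,y:(275+x/k,145+y/k)
def dd(f,a,b,z=12):
    P=[onz(s,*f(*p),z) for p in (a,b)]; d=P[1]-P[0]; print(topl(P[0]).round(1),topl(P[1]).round(1), (np.degrees(np.arctan2(d[1],d[0]))-PY).round(2))
dd(f,(247,112),(259,258));dd(f,(577,112),(579,258))
dd(f,(82,98),(278,93)); dd(f,(410,93),(600,91)); dd(g,(352,95),(546,95)); dd(g,(352,95),(345,275))
dd(lambda x,y:(x,y),(135+145/k,145+376/k),(275+738/k,145+381/k),16)
dd(lambda x,y:(x,y),(135+255/k,145+381/k),(275+632/k,145+384/k),16)
E
```

```text
[ -65.6 -121.5] [ -31.5 -121.6] -0.15
[-65.6 -46.6] [-31.6 -46.9] -0.43
[ -68.7 -158.6] [ -69.9 -114.1] 91.45
[-69.9 -84.3] [-70.3 -41.4] 90.6
[-69.4  54.2] [-69.4  97.8] 90.0
[-69.4  54.2] [-27.6  55.3] 1.49
[  -3.8 -149.8] [ -2.9 148.4] 89.83
[  -2.6 -123.8] [ -2.1 123.6] 89.9
```

>>> step_arm(deltas=[0, 0, 7, -0.005, 0.005, 0, 0, 0, 0, 14, -0.01, 0.01, 0.01, 0, 0, 0, 21, -0.015, 0.015, 0.02, 0, 0, 0, 28, -0.02, 0.02, 0.03, 0, 0, 0, 35, -0.0275, 0.0206, 0.04, 0, 0, 0, 42, -0.0275, 0.0206, 0.05, 0, 0, 0, 49, -0.0275, 0.0206, 0.06, 0, 0, 0, 56, -0.0275, 0.0206, 0.07, 0, 0, 0, 63, -0.0275, 0.0206, 0.08, 0, 0, 0, 70, -0.0275, 0.0206, 0.087, 0])

```text
t: 27.65
tool_pos: [563.8, 21.1, 141.1]
ee_rot: [-1.77, -2.591, 0.016]
wrist_force: [0.8, -1.0, -0.8]
opening: 85.4
```

>>> step_arm(deltas=[0, 0, 7, 0, 0, 0, 0, 0, 0, 14, 0, 0, 0, 0, 0, 0, 20, 0, 0, 0, 0, 0, 0, 20, 0, 0, 0, 0, 0, 0, 20, 0, 0, 0, 0])

```text
t: 28.07
tool_pos: [562.8, 20.0, 139.6]
ee_rot: [-2.191, -2.246, 0.02]
wrist_force: [-0.3, -0.1, -0.8]
opening: 85.5
```

```bash
python3 - <<'E'
from h import *
x,y=pl(-12.9,0.5);print(x,y)
plan(x,y,36.6,91.9)
s=snap('wrist','w22')
E
```

```text
569.5905146251571 25.27202330675889
pos [562.8  20.  139.6] yaw 91.4 q [ 0.04  0.32 -0.29  0.97 -0.01  1.59] | turn [-0.7  0.3 -0.5] shift [0.0058 0.0081 0.1028] dist 0.103
```

View pics/w22.png

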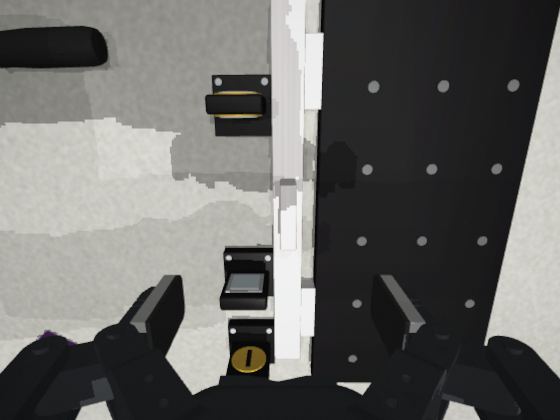

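```bash
python3 - <<'E'
from h import *
s=snap('wrist'); crop(s,'w22c',250,330,160,270,5)
quad(s,[(281,185),(297,185),(296,250),(281,250)],44)
E
```

```text
[[564.4, 49.4], [575.8, 49.7], [577.2, -0.2], [565.8, -0.5]] ctr [570.8  24.6  44. ] sides [np.float64(50.0), np.float64(11.3), np.float64(50.0), np.float64(11.3)] dir01 1.5 dir32 1.7
```

View pics/w22c.png

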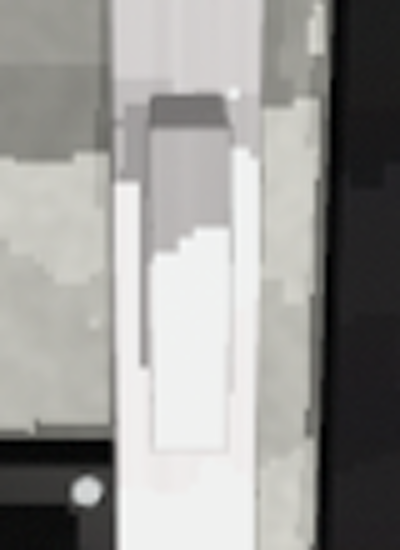

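>>> step_arm(deltas=[-0.7, 0.3, -0.5, 0.004, 0.0075, 0.03, 0, -0.7, 0.3, -0.5, 0.005, 0.0078, 0.06, 0, -0.7, 0.3, -0.5, 0.005, 0.0078, 0.085, 0, -0.7, 0.3, -0.5, 0.005, 0.0078, 0.098, 0, -0.7, 0.3, -0.5, 0.005, 0.0078, 0.101, 0, -0.7, 0.3, -0.5, 0.005, 0.0078, 0.101, 0])

```text
t: 28.67
tool_pos: [568.9, 24.8, 38.1]
ee_rot: [-2.183, -2.259, 0.002]
wrist_force: [-0.2, -0.4, 0.2]
opening: 85.2
```

```bash
python3 - <<'E'
from h import *
st=robot.observe();print(st['wrist_force'])
plan(569.8,25.2,37.5,91.9)
E
```

```text
[-0.16587187 -0.40085059  0.15506383]
pos [568.9  24.8  38.1] yaw 92.0 q [ 0.04  0.42 -0.4   0.75 -0.    1.58] | turn [-0.1  0.   0.1] shift [0.0004 0.0009 0.0006] dist 0.001
```

>>> step_arm(deltas=[0, 0, 0, 0, 0.001, 0, 120, 0, 0, 0, 0, 0.001, 0, 255, 0, 0, 0, 0, 0.001, 0, 255, 0, 0, 0, 0, 0.001, 0, 255, 0, 0, 0, 0, 0.001, 0, 255, 0, 0, 0, 0, 0.001, 0, 255, 0, 0, 0, 0, 0.001, 0, 255, 0, 0, 0, 0, 0.001, 0, 255])

```text
t: 29.33
tool_pos: [569.6, 24.8, 38.7]
ee_rot: [-2.183, -2.259, 0.002]
wrist_force: [-3.1, 0.4, 5.9]
opening: 10.2
```

```bash
python3 - <<'E'
from h import *
st=robot.observe();print(st['wrist_force'],st['opening'])
x,y=pl(90,0); plan(x,y,110,91.9)
E
```

```text
[-3.13516881  0.37146778  5.86661833] 10.208922673819556
pos [569.6  24.8  38.7] yaw 92.0 q [ 0.04  0.42 -0.4   0.75 -0.    1.58] | turn [-0.1  0.   0.1] shift [-0.0002  0.1028 -0.0715] dist 0.125
```

Lift straight up, slowly at first, then over the plate.

>>> step_arm(deltas=[0, 0, 0, 0, 0, -0.01, 255, 0, 0, 0, 0, 0, -0.02, 255, 0, 0, 0, 0, 0, -0.035, 255, 0, 0, 0, 0, 0, -0.055, 255, 0, 0, 0, 0, 0, -0.07, 255, 0, 0, 0, 0, 0.03, -0.0715, 255, 0, 0, 0, 0, 0.06, -0.0715, 255, 0, 0, 0, 0, 0.09, -0.0715, 255, 0, 0, 0, 0, 0.103, -0.0715, 255, 0, 0, 0, 0, 0.103, -0.0715, 255])

```text
t: 30.17
tool_pos: [675.8, 28.5, 110.7]
ee_rot: [2.182, 2.258, 0.001]
wrist_force: [-0.1, -0.1, -2.4]
opening: 10.8
```

```bash
python3 - <<'E'
from h import *
st=robot.observe();print(st['wrist_force'],st['opening'])
x,y=pl(90,0); plan(x,y,56,91.9)
snap('wrist','w23');snap('side','s23')
E
```

```text
[-0.05109604 -0.09564549 -2.42095452] 10.821512462191828
pos [675.8  28.5 110.7] yaw 92.0 q [ 0.04  0.53 -0.04  1.   -0.    1.58] | turn [0.1 0.  0.1] shift [-0.0002 -0.0035  0.0547] dist 0.055
```

View pics/w23.png

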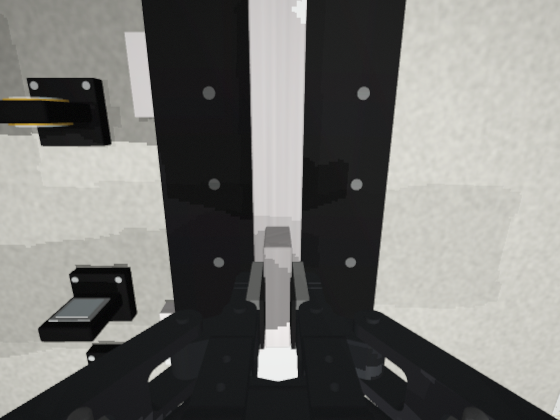

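View pics/s23.png

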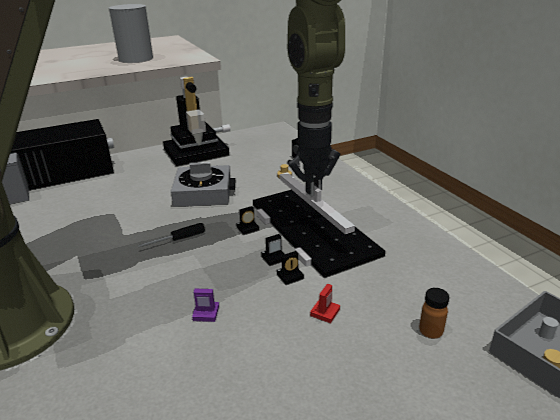

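>>> step_arm(deltas=[0, 0, 0, 0, -0.001, 0.02, 255, 0, 0, 0, 0, -0.003, 0.04, 255, 0, 0, 0, 0, -0.0035, 0.05, 255, 0, 0, 0, 0, -0.0035, 0.054, 255, 0, 0, 0, 0, -0.0035, 0.0555, 255, 0, 0, 0, 0, -0.0035, 0.0562, 255, 0, 0, 0, 0, -0.0035, 0.0562, 255])

```text
t: 30.85
tool_pos: [668.7, 28.2, 54.7]
ee_rot: [-2.183, -2.259, 0.002]
wrist_force: [-1.0, -0.0, -0.8]
opening: 10.7
```

>>> step_arm(deltas=[0, 0, 0, 0, 0, 0.0005, 255, 0, 0, 0, 0, 0, 0.0005, 255])

```text
t: 31.02
tool_pos: [669.2, 28.2, 54.7]
ee_rot: [2.183, 2.259, -0.001]
wrist_force: [0.3, 0.8, -1.5]
opening: 10.9
```

>>> step_arm(deltas=[0, 0, 0, 0, 0, 0.001, 255, 0, 0, 0, 0, 0, 0.0015, 255, 0, 0, 0, 0, 0, 0.0015, 255])

```text
t: 31.27
tool_pos: [669.2, 28.2, 54.7]
ee_rot: [2.183, 2.259, -0.0]
wrist_force: [-5.4, -0.8, 8.5]
opening: 10.6
```

>>> step_arm(deltas=[0, 0, 0, 0, 0, 0, 200, 0, 0, 0, 0, 0, 0, 120, 0, 0, 0, 0, 0, 0, 0, 0, 0, 0, 0, 0, 0, 0, 0, 0, 0, 0, 0, 0, 0, 0, 0, 0, 0, 0, 0, 0, 0, 0, 0, 0, 0, -0.03, 0, 0, 0, 0, 0, 0, -0.07, 0, 0, 0, 0, 0, -0.03, -0.11, 0, 0, 0, 0, 0, -0.06, -0.15, 0])

```text
t: 32.1
tool_pos: [619.5, 26.6, 192.5]
ee_rot: [2.182, 2.258, 0.0]
wrist_force: [-0.1, 1.3, 0.4]
opening: 86.1
```

>>> step_arm(deltas=[0, 0, 0, -0.03, -0.03, -0.03, 0, 0, 0, 0, -0.05, -0.05, -0.04, 0, 0, 0, 0, -0.05, -0.05, -0.04, 0])

```text
t: 32.35
tool_pos: [569.5, -28.3, 237.2]
ee_rot: [2.182, 2.252, 0.002]
wrist_force: [0.9, 0.1, 0.4]
opening: 85.5
```

```bash
python3 - <<'E'
from h import *
plan(494,332,200,158)
snap('wrist','w24')
E
```

```text
pos [569.5 -28.3 237.2] yaw 91.8 q [-0.05  0.26 -0.14  1.17 -0.    1.49] | turn [  0.2   0.3 -66.2] shift [ 0.3626 -0.0643  0.0357] dist 0.37
```

View pics/w24.png

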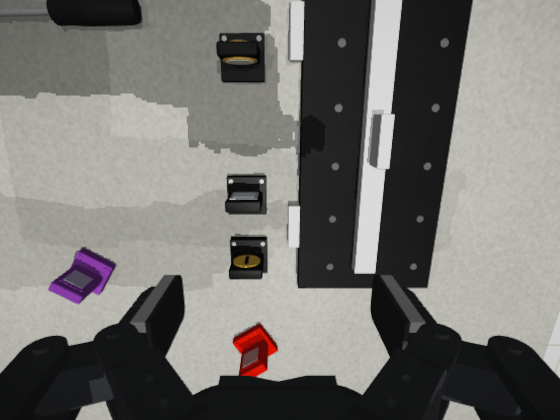

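```bash
python3 - <<'E'
from h import *
s=snap('wrist'); im=s['frame'][:,:,::-1]
a=cv2.resize(im[0:95,205:315],None,fx=5,fy=5,interpolation=cv2.INTER_CUBIC);b=cv2.resize(im[165:285,205:315],None,fx=5,fy=5,interpolation=cv2.INTER_CUBIC)
cv2.imwrite('pics/fa.png',cv2.convertScaleAbs(a,alpha=1.6,beta=10));cv2.imwrite('pics/fb.png',cv2.convertScaleAbs(b,alpha=1.6,beta=10))
E
```

```text
(no output)
```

View pics/fa.png

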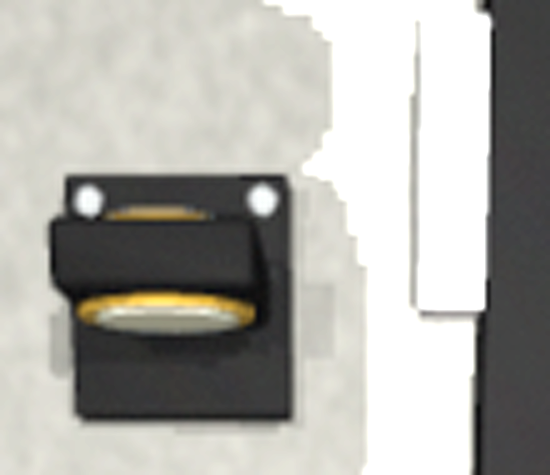

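View pics/fb.png

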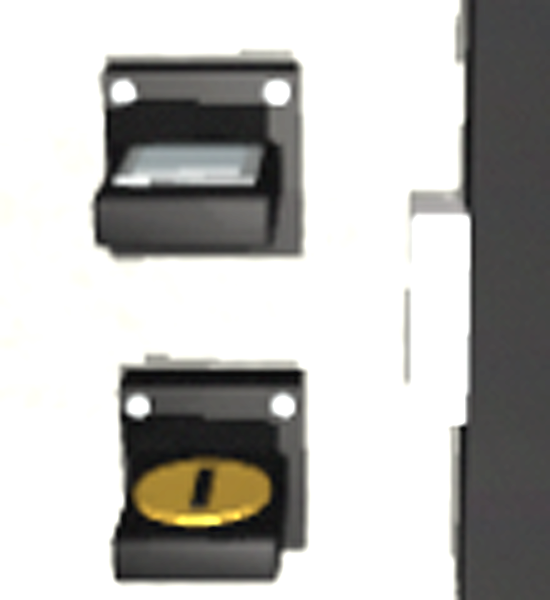

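```bash
python3 - <<'E'
from h import *
s=snap('wrist')
f=lambda x,y:(205+x/5,y/5); g=lambda x,y:(205+x/5,165+y/5)
T=lambda h,p,z:topl(onz(s,*h(*p),z)).round(1)
print('padA',T(f,(419,25),16),T(f,(412,308),16),'padB',T(g,(411,215),16),T(g,(408,420),16))
print('m1',T(f,(287,178),12),T(f,(291,416),12),'dots',T(f,(89,201),12),T(f,(262,201),12))
print('m3',T(g,(298,70),12),T(g,(300,252),12),'dots',T(g,(123,93),12),T(g,(277,93),12))
print('m4',T(g,(302,378),12),T(g,(304,545),12),'dots',T(g,(138,405),12),T(g,(283,405),12))
E
```

```text
padA [ -0.6 124.6] [-1.5 76.5] padB [ -0.4 -72.5] [  -0.6 -122.2]
m1 [-25.8 100. ] [-25.6  57.2] dots [-64.3  96. ] [-30.7  96. ]
m3 [-25.4 -40.5] [-25.4 -82.4] dots [-64.1 -45.5] [-30.1 -45.6]
m4 [ -25.3 -113.2] [ -25.4 -156.5] dots [ -63.9 -119.9] [ -29.9 -120. ]
```

>>> step_arm(deltas=[0, 0, -7, 0.038, -0.006, 0, 0, 0, 0, -14, 0.076, -0.013, 0.005, 0, 0, 0, -21, 0.114, -0.02, 0.01, 0, 0, 0, -28, 0.152, -0.027, 0.015, 0, 0, 0, -35, 0.19, -0.034, 0.02, 0, 0, 0, -42, 0.228, -0.04, 0.025, 0, 0, 0, -49, 0.266, -0.047, 0.03, 0, 0, 0, -56, 0.304, -0.054, 0.033, 0, 0, 0, -63, 0.342, -0.06, 0.035, 0, 0, 0, -66, 0.363, -0.064, 0.036, 0])

```text
t: 33.33
tool_pos: [493.7, 340.0, 194.3]
ee_rot: [-0.587, -3.086, 0.0]
wrist_force: [0.3, -0.3, 0.5]
opening: 85.4
```

>>> step_arm(deltas=[0, 0, 0, 0, 0, 0, 0, 0, 0, 0, 0, 0, 0, 0])

```text
t: 33.5
tool_pos: [492.4, 342.0, 192.2]
ee_rot: [-0.582, -3.085, 0.003]
wrist_force: [1.3, -0.8, 1.4]
opening: 85.3
```

```bash
python3 - <<'E'
from h import *
plan(494.5,332.7,84,158)
s=snap('wrist','w25'); crop(s,'w25c',190,360,110,275,4)
E
```

```text
pos [492.4 342.  192.2] yaw 158.6 q [ 0.61  0.34 -0.13  1.1   0.    0.98] | turn [-0.1 -0.1  0.6] shift [-0.0055 -0.0076  0.1082] dist 0.109
```

View pics/w25c.png

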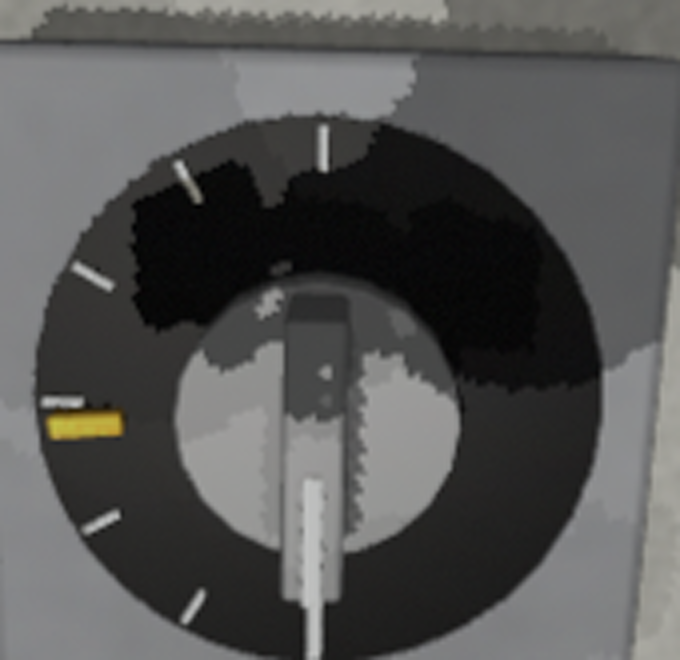

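Dial still at zero. Go down and grip.

>>> step_arm(deltas=[0, 0, 0.5, -0.0055, -0.0076, 0.03, 0, 0, 0, 0.5, -0.0055, -0.0076, 0.07, 0, 0, 0, 0.5, -0.0055, -0.0076, 0.1, 0, 0, 0, 0.5, -0.0055, -0.0076, 0.108, 0, 0, 0, 0.5, -0.0055, -0.0076, 0.108, 0, 0, 0, 0.5, -0.0055, -0.0076, 0.108, 120, 0, 0, 0.5, -0.0055, -0.0076, 0.108, 255, 0, 0, 0.5, -0.0055, -0.0076, 0.108, 255, 0, 0, 0.5, -0.0055, -0.0076, 0.108, 255, 0, 0, 0.5, -0.0055, -0.0076, 0.108, 255])

```text
t: 34.38
tool_pos: [495.8, 331.8, 86.0]
ee_rot: [-0.599, -3.084, 0.001]
wrist_force: [-1.0, -0.5, -0.5]
opening: 25.4
```

>>> step_arm(deltas=[0, 0, 0, 0, 0, 0, 255, 0, 0, 0, 0, 0, 0, 255, 0, 0, 0, 0, 0, 0, 255, 0, 0, 0, 0, 0, 0, 255])

```text
t: 34.72
tool_pos: [496.2, 332.4, 86.7]
ee_rot: [0.599, 3.084, 0.001]
wrist_force: [-0.3, 1.5, 5.7]
opening: 10.3
```

```bash
python3 - <<'E'
from h import *
st=robot.observe();print(st['wrist_force'],st['wrist_torque'],st['opening'])
plan(494.5,332.7,84,74)
E
```

```text
[-0.27461854  1.54741531  5.7188642 ] [ 0.2473063   0.20904863 -0.25894549] 10.318637494693002
pos [496.2 332.4  86.7] yaw 158.0 q [ 0.59  0.41 -0.28  0.87  0.    0.97] | turn [ 0. -0. 84.] shift [ 0.0017 -0.0003  0.0027] dist 0.003
```

>>> step_arm(deltas=[0, 0, 6, 0, 0, 0, 255, 0, 0, 12, 0, 0, 0, 255, 0, 0, 18, 0, 0, 0, 255, 0, 0, 24, 0, 0, 0, 255, 0, 0, 28, 0, 0, 0, 255, 0, 0, 28, 0, 0, 0, 255])

```text
t: 35.22
tool_pos: [494.9, 330.8, 86.7]
ee_rot: [-1.331, -2.845, 0.004]
wrist_force: [-4.2, -4.4, 7.3]
opening: 10.6
```

>>> step_arm(deltas=[0, 0, 6, 0, 0, 0, 255, 0, 0, 12, 0, 0, 0, 255, 0, 0, 18, 0, 0, 0, 255, 0, 0, 24, 0, 0, 0, 255, 0, 0, 28, 0, 0, 0, 255, 0, 0, 28, 0, 0, 0, 255])

```text
t: 35.72
tool_pos: [493.0, 329.9, 86.7]
ee_rot: [-1.983, -2.435, 0.01]
wrist_force: [-5.7, -2.0, 7.3]
opening: 10.6
```

```bash
python3 - <<'E'
from h import *
st=robot.observe();print(st['wrist_force'],st['wrist_torque'],st['opening'])
plan(494.5,332.7,84,74)
E
```

```text
[-5.71912184 -2.03094172  7.33582416] [-0.43822769  1.28151919 -0.02829113] 10.643899679765585
pos [493.  329.9  86.7] yaw 101.7 q [ 0.59  0.41 -0.28  0.88 -0.    1.96] | turn [-0.3  0.2 27.7] shift [0.0025 0.002  0.0027] dist 0.004
```

>>> step_arm(deltas=[0, 0, 6, 0, 0, 0, 255, 0, 0, 12, 0, 0, 0, 255, 0, 0, 18, 0, 0, 0, 255, 0, 0, 24, 0, 0, 0, 255, 0, 0, 28, 0, 0, 0, 255, 0, 0, 28, 0, 0, 0, 255])

```text
t: 36.22
tool_pos: [490.9, 330.0, 86.7]
ee_rot: [-2.514, -1.88, 0.014]
wrist_force: [-6.6, 0.9, 7.6]
opening: 10.8
```

>>> step_arm(deltas=[0, 0, 0, 0, 0, 0, 200, 0, 0, 0, 0, 0, 0, 120, 0, 0, 0, 0, 0, 0, 0, 0, 0, 0, 0, 0, 0, 0, 0, 0, 0, 0, 0, 0, 0, 0, 0, 0, 0, 0, 0, 0, 0, 0, 0, 0, 0, -0.03, 0, 0, 0, 0, 0, 0, -0.07, 0, 0, 0, 0, 0, 0, -0.11, 0, 0, 0, 0, 0, 0, -0.12, 0])

```text
t: 37.05
tool_pos: [494.6, 332.1, 213.3]
ee_rot: [-2.514, -1.881, 0.0]
wrist_force: [0.8, 1.1, 0.9]
opening: 85.6
```

>>> step_arm(deltas=[0, 0, 0, 0, 0, 0, 0, 0, 0, 0, 0, 0, 0, 0])

```text
t: 37.22
tool_pos: [495.8, 332.7, 214.8]
ee_rot: [-2.515, -1.881, -0.005]
wrist_force: [0.5, -0.3, -0.3]
opening: 85.3
```

```bash
python3 - <<'E'
from h import *
print(yaw()); s=snap('wrist','w26'); crop(s,'w26c',190,380,110,290,4); s=snap('scene');crop(s,'c26',370,480,270,370,6)
E
```

```text
73.58644100474065
```

View pics/w26c.png

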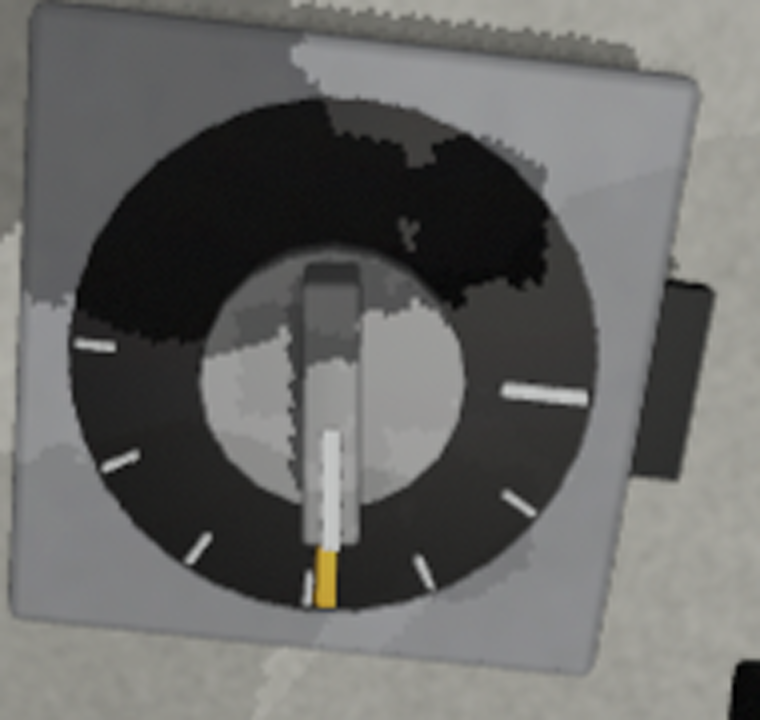

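View pics/c26.png

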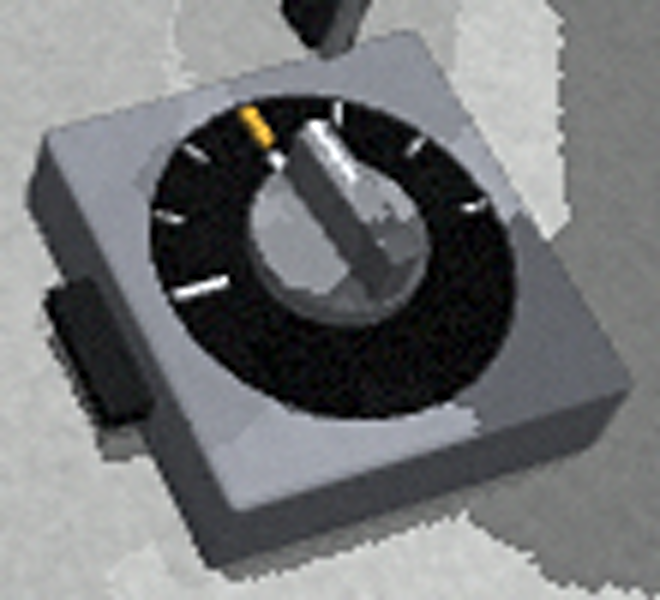

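```bash
python3 - <<'E'
from h import *
s=snap('wrist'); c=lambda x,y:(190+x/4,110+y/4)
A=lambda d:np.degrees(np.arctan2(d[1],d[0])).round(1)
a=onz(s,*c(333,285),92);b=onz(s,*c(330,543),92);C=(a+b)/2;print(C,np.linalg.norm(a-b),'bar',A(b-a))
for n,p,z in [('zero',(545,394),50),('180',(95,345),50),('90',(308,588),50),('clip',(326,578),58)]:
    d=onz(s,*c(*p),z)-C; print(n,A(d),np.hypot(*d[:2]).round(1))
# clip's own long axis
p=onz(s,*c(327,551),58);q=onz(s,*c(325.5,605),58);print('clip axis',A(q-p),np.linalg.norm(q-p))
s=snap('scene','sc26');s=snap('side','si26')
E
```

```text
[491.06142686 333.16923047  92.        ] 54.38667799969218 bar -107.3
zero -24.3 49.9
180 158.6 55.6
90 -113.1 56.9
clip -108.7 50.3
clip axis -108.2 14.029345064547073
```

View pics/si26.png

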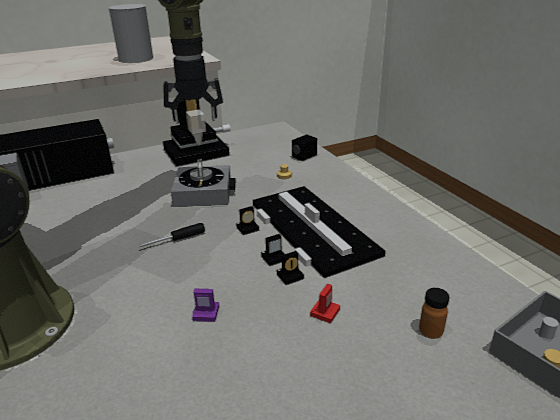

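View pics/sc26.png

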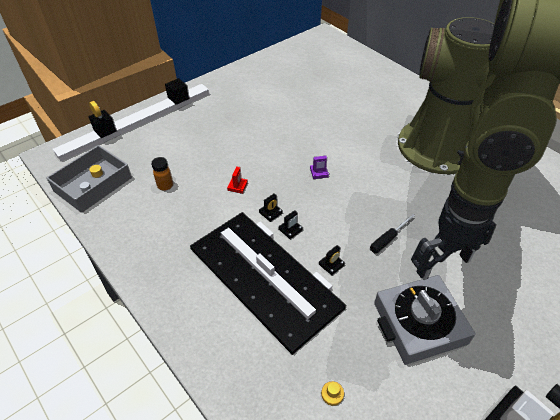

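```bash
python3 - <<'E'
from h import *
a=cv2.imread('pics/s23.png');b=cv2.imread('pics/si26.png')
X=np.hstack([cv2.resize(i[195:290,225:320],None,fx=4,fy=4) for i in (a,b)]);cv2.imwrite('pics/cmp.png',X)
E
```

```text
(no output)
```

View pics/cmp.png

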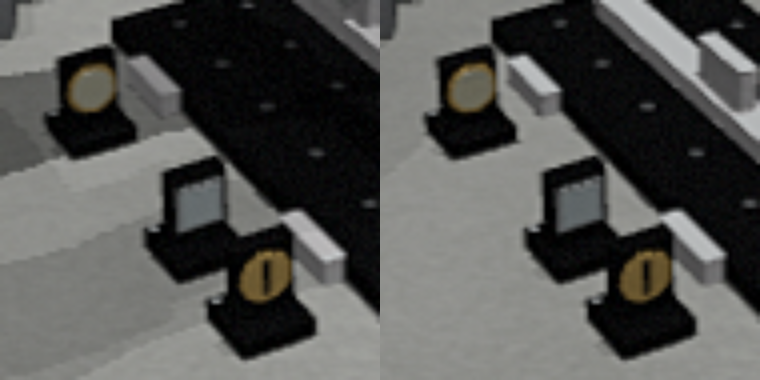

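The mounts have not moved since they were checked, and the gripper is clear of everything, so I am handing in.

```bash
python3 -c "
from station import robot
print(robot.sign_off())"
```

```text
the job is handed in; nothing more can be done
None
```

The job is done and handed in at about 37 s; sign-off reports no verdict, so the results below are from my own camera checks.

**What I did**
- I turned the dial down to its zero stop.
- I laid the straightedge flush against both pads.
- I set the lens, filter and slit mounts against it. The pinhole mount is absent from this scene.
- I put the straightedge back on the plate.
- I turned the dial up to the clip.

**Last checks**

| Item | Measured | Limit |
|---|---|---|
| Mount centres, plate x | −46 to −47 mm | −50 to −42.5 mm |
| Mount angles | within about 1.5° | 4° (0.07 rad) |
| Pointer to clip | about 1–1.5° | 5.7° (0.1 rad) |

- **Straightedge:** it lies flat near the middle of the plate, clear of the pads. I judged this from the pictures and the arm's position when I released it (about 87 mm behind the pad faces), not from a separate measurement afterwards.
- **Untouched items:** the jar, screwdriver, collar and the red and purple look-alikes look unmoved in the last scene and side views.
- **Disturbances:** I saw no knocked mount and no slackened grip.
- **Disagreements:** the views differed by 1–3 mm in position, with the side view up to about 7 mm off for the dial's centre. The clip angle varied by about 3° between views. Neither threatens a limit.

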